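# Shingle the packing plates in their tray

### The job

Fan the three steel packing plates out in the tray as a shingled row down its middle, lined up with it: the narrowest first, its head up on the rest bar close against the end wall and its foot on the tray; then the middle one lapped over it, covering roughly its lower third, and the widest lapped over the middle one in the same way, each sloping down towards the keeper. Then slide the keeper bar up against the foot of the widest plate, and leave the other things on the bench where they are.

Things in the scene. Friction and masses are not known exactly. Their poses are not given: they have to be found in the camera images.
- tray: grey painted steel tray fixed to the bench, 300 mm (x) by 130 mm (y), no side walls; origin on the bench under its centre, floor 5 mm above the bench. x runs along the row from head to foot. At the head an end wall, 100 mm wide, 26 mm above the floor, inner face at x = -142 mm. Two keeper rails 6 mm wide and high at y = +-58.5 mm, from x = 30 to 148 mm
- rest (a point): top of the rest bar at the head, on the tray's middle line: a round bar 10 mm thick and 100 mm long lying across the tray, its top 10.3 mm above the floor, 20 mm from the end wall. A plate with its head on it near the wall has its centre at tray x = -102 mm and slopes 9.5 degrees; plates lapped on about 50 mm farther along each lie at the same slope, centres 11 mm above the floor
- keeper (a joint): slide of the keeper along the tray, in m: 0 with its centre at tray x = +130 mm, growing as it moves towards the head (-x); range 0 to 0.115; 2 N of friction, stays where it is left. It starts between 0 and 0.03
- keeper_grip (a point): middle of the keeper's square black knob (20 by 20 mm, top 12 mm above this point, 31.5 mm above the bench); axes as the tray's. It stands on the dark steel keeper bar lying across the tray, 110 mm (y) by 16 mm (x): its face towards the plates is 8 mm to -x of this point, its top 14 mm below it, 12.5 mm above the tray floor
- narrow_centre (a point): narrowest plate: flat steel packing plate, 80 mm long (x) by 36 wide (y) by 8 thick (z), 0.18 kg, with a 12 mm through hole 26 mm from its centre (either end may lead). Starts lying flat on the bench, the three in any order. This point is its centre, 4 mm above its underside
- middle_centre (a point): middle plate: flat steel packing plate, 80 mm long (x) by 48 wide (y) by 8 thick (z), 0.18 kg, with a 12 mm through hole 26 mm from its centre (either end may lead). Starts lying flat on the bench, the three in any order. This point is its centre, 4 mm above its underside
- wide_centre (a point): widest plate: flat steel packing plate, 80 mm long (x) by 60 wide (y) by 8 thick (z), 0.18 kg, with a 12 mm through hole 26 mm from its centre (either end may lead). Starts lying flat on the bench, the three in any order. This point is its centre, 4 mm above its underside
- grease_tin: bystander: round blue grease tin, 53 mm diameter, 38 mm high, origin under its centre
- bearing: bystander: grey release bearing lying flat, 42 mm diameter, 20 mm high, origin under its centre
- bolt: bystander: steel bolt lying on the bench, 54 mm long, 18 mm wide, 16 mm high, origin under its centre
Things that resemble listed ones, but are neither listed nor needed, are in the scene too. What is shaped like the part that bears wide_centre but pink or red is not meant.

How it is judged (in metres and radians):
On the way, in this order (a step that is already met when the one before it is completed fails the run):
1. the narrowest plate lies sloping with its head on the rest bar close to the end wall, released (y of narrow_centre in the frame of tray between -0.012 and 0.012 m and angle between the x axis of narrow_centre and the x axis of tray, either way round below 0.24 rad and angle between narrow_centre's own z axis and vertical between 0.07 and 0.3 rad and z of narrow_centre in the frame of tray below 0.028 m and contact force between plate_narrow and the fingers below 0.1 N and linear speed of plate_narrow below 0.02 m/s and x of narrow_centre in the frame of tray below -0.09 m), for 0.2 s.
2. the middle plate laps over the narrowest, released (y of middle_centre in the frame of tray between -0.012 and 0.012 m and angle between the x axis of middle_centre and the x axis of tray, either way round below 0.24 rad and angle between middle_centre's own z axis and vertical between 0.07 and 0.3 rad and z of middle_centre in the frame of tray below 0.028 m and contact force between plate_middle and the fingers below 0.1 N and linear speed of plate_middle below 0.02 m/s and horizontal distance between narrow_centre and middle_centre between 0.035 and 0.065 m and contact force between plate_narrow and plate_middle above 0.05 N and x of middle_centre in the frame of tray between -0.07 and -0.025 m), for 0.2 s.
3. the widest plate laps over the middle one, released (y of wide_centre in the frame of tray between -0.012 and 0.012 m and angle between the x axis of wide_centre and the x axis of tray, either way round below 0.24 rad and angle between wide_centre's own z axis and vertical between 0.07 and 0.3 rad and z of wide_centre in the frame of tray below 0.028 m and contact force between plate_wide and the fingers below 0.1 N and linear speed of plate_wide below 0.02 m/s and horizontal distance between middle_centre and wide_centre between 0.035 and 0.065 m and contact force between plate_middle and plate_wide above 0.05 N and x of wide_centre in the frame of tray between -0.035 and 0.04 m), for 0.2 s.
4. the keeper stands against the foot of the widest plate (x of wide_centre in the frame of keeper_grip above -0.0545 m and velocity of joint keeper between -0.01 and 0.01 m/s), for 0.2 s.
At the end, for the whole second after the job is handed in: Plates released, at rest, sloping 4 to 17 deg, within 12 mm of the tray's middle line and 13 deg of its axis, centres under 28 mm high; narrowest at tray x below -90 mm; middle rests on it, widest on middle, each 35 to 65 mm farther along; keeper face within 6 mm of the widest plate's foot (all of step 1 and all of step 2 and all of step 3 and all of step 4); the robot touches nothing.
It fails at once if a bystander (grease tin, bearing or bolt) is shifted by more than 20 mm (distance of any of grease_tin, bearing, bolt from where it was at the start of the episode above 0.02 m).
It also fails if it takes over 72 s, if anything falls off the work surface, if the arm or the gripper's body presses on something with over 40 N, if the wrist force passes 120 N, or if a joint passes its speed limit or range.

### The arm

A 6-joint arm with a two-finger parallel gripper is mounted at the origin on a cart in front of the work surface, level with it; the furniture and walls round the work are solid. World frame = base frame: x ahead of the robot, y to its left, z up, the work surface at z = 0. Lengths are in mm, angles in rad, forces in N, time in s.
With the tool pointing down it reaches from about 425 to 950 mm from the base axis. Payload 14.7 kg.
Tool frame: the origin (TCP) lies midway between the tips of the shut fingers; the grasp point (between the pads) lies 19 mm behind it; z points along the fingers, x is the direction in which the jaws open and shut, and the axes are right-handed (so a half turn about z gives the same grasp; the last joint's range is limited). The gripper opens to 85 mm and grips with 20 to 120 N. Pads are 22 mm wide; open, the fingers measure 114 mm over their backs; the gripper's body (76 mm by 85 mm) begins 54 mm behind the grasp point. The pads swing forward as they close: fully open they stand 13 mm farther back than shut.
Start: joints at [-1.388, 0.48, 1.596, -0, 1.065, -0.047], TCP at [148.076, -632.903, 231.297] pointing down, gripper open.
Joint ranges: [-2.75, 2.75], [-0.82, 2.05], [0.23, 2.67], [-1.56, 4.7], [0.09, 2.69], [-2.92, 2.92]. Speed limits (rad/s): [1.89, 1.89, 2.39, 3.01, 3.01, 3.01].

### API

Orientations are given as a rotation vector (axis times angle).
In Python, from rig import manip gives the robot as it stands. The module is installed in compiled form; this text tells all that it offers.
- The arm moves only by the tool arm_command, never from a script. Its argument "targets" is a list of rows, each an object of numbers: "x", "y", "z": the shift along the world's x, y, z in cm; "ax", "ay", "az": the turn, a rotation vector about the world's x, y, z in degrees. In form: [{"x": .., "y": .., "z": .., "ax": .., "ay": .., "az": ..}, ...]. A call has exactly 10 rows; each row is the pose to reach, as a shift and turn from the pose commanded when the call began; what a row does not reach only later rows make up. A row lasts 1/12 s, in which the tool goes at most 41.7 mm and 7.16 degrees, less where a joint would pass 70% of its speed; a pose out of reach is approached as far as the arm can. A call with a gripper value outside its range is refused whole. "fingers" is the opening, from 0 (shut) to 1 (fully open), set as the call begins (left out, the last holds). The fingers move at their own pace and stop on an object; "newtons" is the grip in N (left out, the last holds). Time passes only in rows, so rows that repeat a pose let the fingers close, or fill a call up. It gives the time, the measured TCP pose, the force and the opening at its end, in the units of the state.
- manip.read_state(): the state, without advancing time (a new reading comes with each control period).
- manip.get_image(name): name is "scene" or "top"; returns a dict with "image" (420x560x3 uint8, blue, green, red), "range_z" (420x560 float32, mm along the optical axis (not along the pixel's ray), 0 where there is no reading), "intrinsics" (3x3 intrinsics, pixels), "distortion" ([k1, k2, p1, p2, k3] as OpenCV has them; the pictures are not rectified), "pose" (4x4, takes a point from camera to world coordinates). Camera axes: x right, y up, looking along -z (the intrinsics and any distortion apply to the point x, -y, -z); pixel columns grow to the right and rows downward; lengths in mm; the calibration is good to about 2 mm. A picture is of the moment at which its call begins.
- manip.close_job(): hands the job in, once; it reports no verdict.
Trained networks look in the newest picture that a camera, given by its name, has taken for a name from the list of things; names that differ only in an ending like _2 or _b are one class to them, and where a whole thing is asked for, a point or a joint stands for the part that bears it (a point fixed in the world has none). Each returns a list of dicts, best first, with "conf" (0 to 1); they miss things now and then, are a little off and sometimes report something else, mostly with a low value. They report only what shows in the picture. A call takes as long as a camera call. They do not tell look-alikes from the thing itself.
- manip.boxes_of(camera, label): "at" ([x, y, z] in mm, in world coordinates, good to about 4 mm: the middle of the surface that is visible of it).
The state is a dict: "time_s": time; "qpos": joint angles; "joint_velocities": joint speeds; "joint_torque": joint torques, N m; "eef_pos": TCP position; "tcp_rot": TCP orientation; "force": force on the tool from outside, world axes, zero at the start; "wrist_torque": the same for the moment, N m; "gripper_width": finger opening in mm.
Only numpy, scipy, OpenCV 4.12 (cv2) and the standard library are available. Lean on these libraries where they do the work, as an engineer would, in place of code of your own. Each camera call takes 0.05 s, during which the arm holds its last target.

## Working session

There is one attempt and no reset: what is moved stays moved. The work goes in short steps, Python scripts to look and compute and a tool call to move; the robot and the scene stay as the last step left them, time stands still between calls to the robot, and variables do not carry over. Pictures are saved under pics/ and viewed, and the job is handed in when it is done.

Besides the shell and the picture viewer there is one more tool, called after ">>>" by a JSON object that holds its "method" and its "body". arm_command: Moves the arm, as the interface text tells. Its arguments: {"type":"object","properties":{"targets":{"type":"array","items":{"type":"object","properties":{"x":{"type":"number"},"y":{"type":"number"},"z":{"type":"number"},"ax":{"type":"number"},"ay":{"type":"number"},"az":{"type":"number"}}}},"fingers":{"type":"number"},"newtons":{"type":"number"}},"required":["targets"]}

```bash
mkdir -p pics; ls; cat > h.py <<'E'
from rig import manip
import numpy as np, cv2
def snap(n):
    return manip.get_image(n)
def world(d,u,v,z=None):
    K=np.array(d["intrinsics"],float);D=np.array(d["distortion"],float);P=np.array(d["pose"],float)
    p=cv2.undistortPoints(np.array([[[u,v]]],float),K,D)[0,0]
    ray=np.array([p[0],-p[1],-1.0])
    if z is None:
        r=d["range_z"][int(round(v)),int(round(u))]
        return P[:3,:3]@(ray*r)+P[:3,3]
    w=P[:3,:3]@ray
    t=(z-P[2,3])/w[2]
    return P[:3,3]+t*w
def proj(d,X):
    K=np.array(d["intrinsics"],float);D=np.array(d["distortion"],float);P=np.array(d["pose"],float)
    c=P[:3,:3].T@(np.array(X,float)-P[:3,3]); q=np.array([[c[0],-c[1],-c[2]]])
    return cv2.projectPoints(q,np.zeros(3),np.zeros(3),K,D)[0][0,0]
def cloud(d):
    K=np.array(d["intrinsics"],float);D=np.array(d["distortion"],float);P=np.array(d["pose"],float)
    h,w=d["range_z"].shape
    uu,vv=np.meshgrid(np.arange(w),np.arange(h))
    p=cv2.undistortPoints(np.stack([uu,vv],-1).reshape(-1,1,2).astype(float),K,D)[:,0]
    r=d["range_z"].reshape(-1,1)
    X=np.c_[p[:,0:1],-p[:,1:2],-np.ones((len(p),1))]*r
    X=X@P[:3,:3].T+P[:3,3]
    X[r[:,0]==0]=np.nan
    return X.reshape(h,w,3)
E
python3 - <<'E'
from h import *
for n in("scene","top"):
    d=snap(n); cv2.imwrite(f"pics/{n}0.png",d["image"]); print(n,np.round(d["pose"],3).tolist(),d["intrinsics"],d["distortion"])
    for l in["tray","rest","keeper","keeper_grip","narrow_centre","middle_centre","wide_centre","grease_tin","bearing","bolt"]:
        for b in manip.boxes_of(n,l): print(l,round(b["conf"],2),np.round(b["at"],1),np.round(proj(d,b["at"])))
print(manip.read_state())
E
```

```text
pics
scene [[-0.72, 0.418, -0.555, -119.079], [-0.694, -0.446, 0.565, 620.9], [-0.011, 0.792, 0.611, 742.923], [0.0, 0.0, 0.0, 1.0]] [[406.02403192   0.         276.95801748]
 [  0.         406.02403192 204.55881838]
 [  0.           0.           1.        ]] [0.03973128 0.         0.         0.         0.        ]
tray 0.95 [491.4  -9.2   5.5] [279. 222.]
tray 0.53 [660.9  21.1  10.7] [231. 200.]
keeper 0.82 [501.5  92.3  19. ] [250. 234.]
keeper_grip 0.58 [502.7  93.6  22.2] [249. 233.]
narrow_centre 0.49 [662.   22.4   9.6] [231. 200.]
middle_centre 0.96 [657.6 167.3   7.4] [193. 225.]
wide_centre 0.79 [ 667.4 -155.     3.5] [271. 177.]
wide_centre 0.6 [ 309.4 -145.7    7.5] [361. 227.]
grease_tin 0.55 [ 552.  -332.1   31.2] [333. 162.]
bearing 0.77 [508.5 335.7  19.6] [172. 283.]
bolt 0.47 [ 674.2 -308.9    9.4] [301. 157.]
top [[-0.011, 0.996, -0.085, 394.946], [-1.0, -0.009, 0.021, -6.245], [0.02, 0.085, 0.996, 1342.983], [0.0, 0.0, 0.0, 1.0]] [[535.25665249   0.         278.64984773]
 [  0.         535.25665249 204.18917924]
 [  0.           0.           1.        ]] [-0.07187
[... 638 characters left out ...]
ime_s': 1.1, 'qpos': array([-1.38754717e+00,  4.80191216e-01,  1.59629830e+00,  4.67484747e-05,
        1.06509023e+00, -4.65994471e-02]), 'joint_velocities': array([ 4.81683005e-04, -4.57835977e-04, -3.69168879e-04,  3.64583469e-05,
       -7.48428619e-04, -2.46977932e-04]), 'joint_torque': array([-1.14622537e-03, -9.50523019e+01, -4.30655372e+01, -1.86639636e-04,
        1.02061469e-03, -4.30392745e-06]), 'eef_pos': array([ 148.12520791, -632.89745903,  231.30289427]), 'tcp_rot': array([-2.46148405e+00,  1.95206565e+00, -5.75075324e-05]), 'force': array([ 0.32832361,  0.52038098, -0.33050074]), 'wrist_torque': array([0.05145132, 0.00971714, 0.0218732 ]), 'gripper_width': 85.63264948062167}
```

View pics/scene0.png

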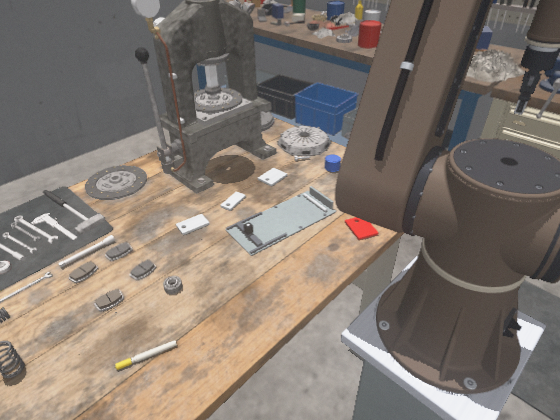

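View pics/top0.png

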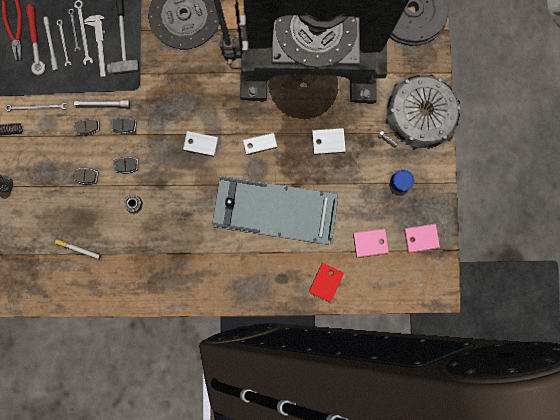

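```bash
python3 - <<'E'
from h import *
d=snap("top"); im=d["image"]
c=cv2.resize(im[110:260,170:360],None,fx=4,fy=4,interpolation=cv2.INTER_CUBIC); cv2.imwrite("pics/crop1.png",c)
hsv=cv2.cvtColor(im,cv2.COLOR_BGR2HSV)
m=((hsv[...,2]>190)&(hsv[...,1]<40)).astype(np.uint8)
n,l,s,ce=cv2.connectedComponentsWithStats(m)
for i in range(1,n):
    if s[i,4]>150:
        cs,_=cv2.findContours((l==i).astype(np.uint8),cv2.RETR_EXTERNAL,cv2.CHAIN_APPROX_NONE)
        p=np.array([world(d,*q[0],z=8)[:2] for q in cs[0]],np.float32)
        print(s[i],np.round(ce[i]),cv2.minAreaRect(p))
C=cloud(d)
# tray: points by height around
for v in range(60,130,8): print(v,[ (int(C[v,u,0]),int(C[v,u,2])) if C[v,u,2]==C[v,u,2] else None for u in (200,230,260,290,320,345,360,375)])
E
```

```text
[313 129  32  24 677] [329. 140.] ((670.08056640625, -163.1658477783203), (58.585670471191406, 78.78714752197266), 3.7185513973236084)
[184 131  34  24 538] [201. 143.] ((666.2454833984375, 161.650634765625), (77.91050720214844, 47.19314193725586), 78.04230499267578)
[243 133  34  21 405] [260. 143.] ((665.1297607421875, 11.877925872802734), (35.595130920410156, 79.35429382324219), 13.07093620300293)
[203 374   7  46 217] [205. 402.] ((37.96177673339844, 148.2617645263672), (14.711042404174805, 109.39418029785156), 89.63818359375)
60 [(885, 0), (857, 75), (814, 191), (807, 210), (799, 233), (809, 205), (815, 190), (814, 193)]
68 [(864, 0), (862, 2), (797, 188), (797, 187), (799, 183), (796, 190), (795, 193), (795, 192)]
76 [(842, 2), (843, -4), (822, 59), (842, -2), (840, 3), (818, 68), (817, 73), (782, 176)]
84 [(823, -3), (820, 1), (813, 21), (820, 0), (820, 0), (819, 3), (814, 18), (815, 14)]
92 [(801, -2), (799, 1), (793, 19), (800, -3), (798, 2), (798, 2), (792, 22), (792, 21)]
100 [(778, 4), (777, 3), (775, 10), (777, 0), (777, 0), (778, -1), (773, 13), (771, 20)]
108 [(759, -4), (757, 2), (756, 3), (756, 2), (757, -4), (756, 0), (755, 3), (755, 2)]
116 [(738, -2), (737, -1), (737, -3), (735, 3), (734, 3), (735, -2), (735, 0), (734, 1)]
124 [(717, -4), (717, -4), (714, 2), (714, 3), (714, 1), (715, -2), (713, 1), (714, -1)]
```

View pics/crop1.png

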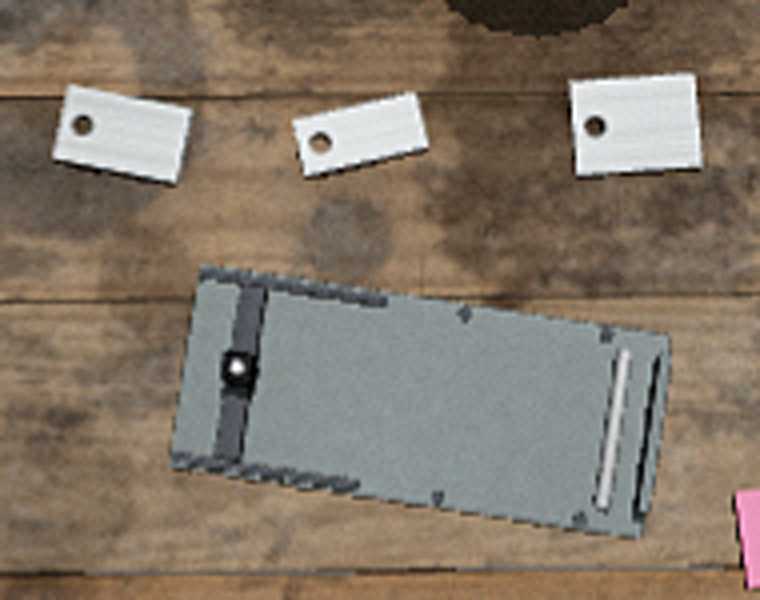

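```bash
python3 - <<'E'
from h import *
d=snap("top"); im=d["image"]
m=np.zeros(im.shape[:2],np.uint8)
C=cloud(d)
def fit(A,B):
    a=A-A.mean(0);b=B-B.mean(0);U,S,V=np.linalg.svd(a.T@b);R=(U@np.diag([1,np.linalg.det(U@V)])@V).T
    return R,B.mean(0)-R@A.mean(0)
def report(W,M):
    R,t=fit(M,W); print("tray",t,"yaw",np.degrees(np.arctan2(R[1,0],R[0,0])),"res",np.round(W-(M@R.T+t),1).tolist()); return R,t
pc=np.array([(202,267),(671,335),(641,538),(172,468)],float); pc=(pc+.5)/4-.5+[170,110]
W=np.array([world(d,*p,z=5)[:2] for p in pc])
# which side: tray x towards keeper(left, +y world); y = z cross x -> -x world
M=np.array([(150,-65),(-150,-65),(-150,65),(150,65)],float)
R,t=report(W,M)
T=lambda x,y,z:[*(R@[x,y]+t),z]
k=(np.array([238,368.])+.5)/4-.5+[170,110]
kw=world(d,*k,z=31.5); print("knob",kw, R.T@(kw[:2]-t))
for c in[(627,350),(602,508)]:
    k=(np.array(c,float)+.5)/4-.5+[170,110]; print("bar end",R.T@(world(d,*k,z=15.3)[:2]-t))
# overlay on scene
s=snap("scene"); 
for n,dd in(("scene",s),("top",d)):
    o=cv2.resize(dd["image"],None,fx=3,fy=3)
    pts=[T(*q) for q in[(150,-65,5),(-150,-65,5),(-150,65,5),(150,65,5)]]+[T(-122,50,15.3),T(-122,-50,15.3),T(-142,50,31),T(-142,-50,31)]
    for q in pts:
        u=proj(dd,q); cv2.circle(o,tuple(int(round(x*3+1)) for x in u),3,(0,0,255),1)
    P=proj(dd,T(0,0,5))*3; x,y=int(P[0]),int(P[1]); 
    cv2.imwrite(f"pics/ov_{n}.png",o[max(0,y-250):y+250,max(0,x-300):x+300])
# plates in scene camera
im=s["image"];hsv=cv2.cvtColor(im,cv2.COLOR_BGR2HSV)
mm=((hsv[...,2]>190)&(hsv[...,1]<40)).astype(np.uint8)
n,l,st,ce=cv2.connectedComponentsWithStats(mm)
for i in range(1,n):
    if st[i,4]>100:
        cs,_=cv2.findContours((l==i).astype(np.uint8),cv2.RETR_EXTERNAL,cv2.CHAIN_APPROX_NONE)
        p=np.array([world(s,*q[0],z=7)[:2] for q in cs[0]],np.float32); r=cv2.minAreaRect(p)
        if 400<r[0][0]<800: print(r)
print(manip.read_state()["time_s"])
E
```

```text
tray [494.5008012  -25.60610487] yaw 81.06855344576408 res [[-1.3, -0.6], [-0.3, 0.7], [0.7, 1.9], [0.8, -1.9]]
knob [514.27859829  87.45653137  31.5       ] [114.76228414  -1.98471911]
bar end [-122.13790679  -49.96059441]
bar end [-120.28265594   49.93099785]
((760.1141357421875, -431.06549072265625), (162.0079345703125, 141.39605712890625), 59.60990524291992)
((669.9096069335938, -162.4263916015625), (59.64092254638672, 81.1151351928711), 4.940691947937012)
((481.7386779785156, -156.0319061279297), (27.084293365478516, 102.56023406982422), 82.87077331542969)
((664.756591796875, 12.541210174560547), (36.31838607788086, 81.4974594116211), 13.312047004699707)
((491.21270751953125, -30.4224853515625), (213.04400634765625, 126.37574768066406), 80.52548217773438)
((665.97216796875, 162.501953125), (82.78584289550781, 50.66857147216797), 78.57209014892578)
((515.1337890625, 112.67810821533203), (24.802291870117188, 98.03988647460938), 81.50700378417969)
((778.5642700195312, 414.72271728515625), (144.7570037841797, 15.26010513305664), 89.65099334716797)
((765.4796752929688, 568.7967529296875), (107.51663208007812, 15.224116325378418), 88.33208465576172)
1.25
```

View pics/ov_scene.png

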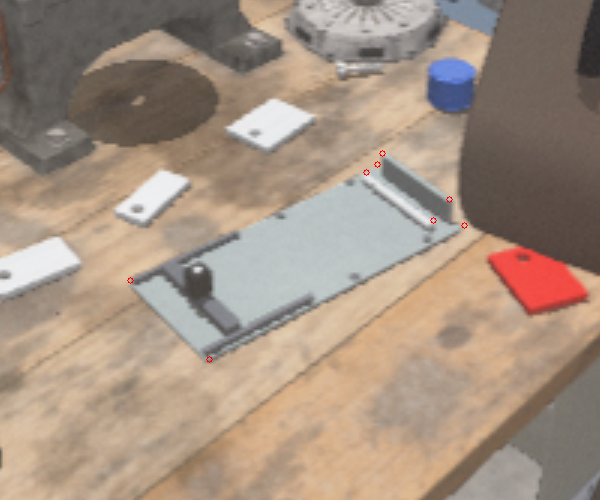

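View pics/ov_top.png

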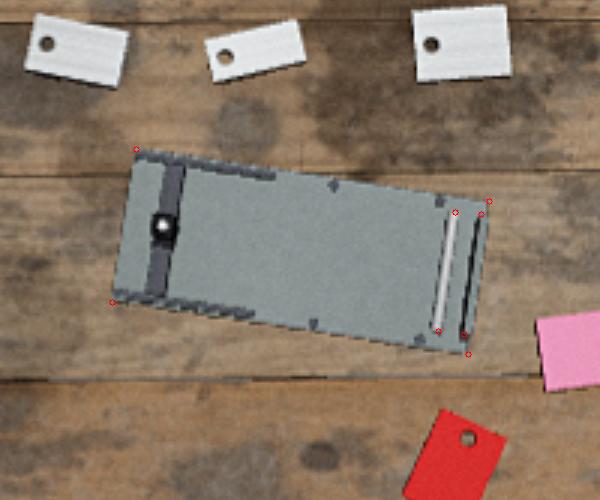

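>>> {"method": "arm_command", "body": {"targets": [{"x":2.6,"y":3.2,"az":4.5},{"x":5.2,"y":6.4,"az":9},{"x":7.8,"y":9.6,"az":13.5},{"x":10.4,"y":12.8,"az":18},{"x":13,"y":16,"az":22.5},{"x":15.6,"y":19.2,"az":27},{"x":18.2,"y":22.4,"az":31.5},{"x":20.8,"y":25.6,"az":36},{"x":23.4,"y":28.8,"az":40.5},{"x":26,"y":32,"az":45}], "fingers": 0.6, "newtons": 40}}

```text
invalid input
```

>>> {"method": "arm_command", "body": {"targets": [{"x":2.6,"y":3.2,"z":0,"ax":0,"ay":0,"az":4.5},{"x":5.2,"y":6.4,"z":0,"ax":0,"ay":0,"az":9},{"x":7.8,"y":9.6,"z":0,"ax":0,"ay":0,"az":13.5},{"x":10.4,"y":12.8,"z":0,"ax":0,"ay":0,"az":18},{"x":13,"y":16,"z":0,"ax":0,"ay":0,"az":22.5},{"x":15.6,"y":19.2,"z":0,"ax":0,"ay":0,"az":27},{"x":18.2,"y":22.4,"z":0,"ax":0,"ay":0,"az":31.5},{"x":20.8,"y":25.6,"z":0,"ax":0,"ay":0,"az":36},{"x":23.4,"y":28.8,"z":0,"ax":0,"ay":0,"az":40.5},{"x":26,"y":32,"z":0,"ax":0,"ay":0,"az":45}], "fingers": 0.6, "newtons": 40}}

```text
time_s: 2.08
eef_pos: [409.0, -311.2, 231.6]
tcp_rot: [3.022, -0.856, 0.001]
force: [0.7, -1.2, -0.1]
gripper_width: 51.1
```

>>> {"method": "arm_command", "body": {"targets": [{"x":2.57,"y":3.25,"z":-0.4,"ax":0,"ay":0,"az":4.5},{"x":5.14,"y":6.5,"z":-0.8,"ax":0,"ay":0,"az":9},{"x":7.71,"y":9.75,"z":-1.2,"ax":0,"ay":0,"az":13.5},{"x":10.28,"y":13,"z":-1.6,"ax":0,"ay":0,"az":18},{"x":12.85,"y":16.25,"z":-2,"ax":0,"ay":0,"az":22.5},{"x":15.42,"y":19.5,"z":-2.4,"ax":0,"ay":0,"az":27},{"x":17.99,"y":22.75,"z":-2.8,"ax":0,"ay":0,"az":31.5},{"x":20.56,"y":26,"z":-3.2,"ax":0,"ay":0,"az":36},{"x":23.13,"y":29.25,"z":-3.6,"ax":0,"ay":0,"az":40.5},{"x":25.7,"y":32.5,"z":-4,"ax":0,"ay":0,"az":45}]}}

```text
time_s: 2.92
eef_pos: [666.1, 14.1, 191.1]
tcp_rot: [3.12, 0.367, 0.0]
force: [1.4, -1.0, -0.6]
gripper_width: 51.3
```

>>> {"method": "arm_command", "body": {"targets": [{"x":0,"y":0,"z":-3,"ax":0,"ay":0,"az":0},{"x":0,"y":0,"z":-7,"ax":0,"ay":0,"az":0},{"x":0,"y":0,"z":-11,"ax":0,"ay":0,"az":0},{"x":0,"y":0,"z":-14,"ax":0,"ay":0,"az":0},{"x":0,"y":0,"z":-16,"ax":0,"ay":0,"az":0},{"x":0,"y":0,"z":-17,"ax":0,"ay":0,"az":0},{"x":0,"y":0,"z":-17.5,"ax":0,"ay":0,"az":0},{"x":0,"y":0,"z":-18,"ax":0,"ay":0,"az":0},{"x":0,"y":0,"z":-18.1,"ax":0,"ay":0,"az":0},{"x":0,"y":0,"z":-18.1,"ax":0,"ay":0,"az":0}]}}

```text
time_s: 3.75
eef_pos: [665.8, 12.0, 11.3]
tcp_rot: [3.121, 0.36, 0.002]
force: [0.1, -0.2, 0.7]
gripper_width: 51.0
```

```bash
python3 - <<'E'
from h import *
d=snap("scene"); u=proj(d,[665,12,8]).astype(int); print(u)
c=d["image"][u[1]-60:u[1]+50,u[0]-70:u[0]+70]; cv2.imwrite("pics/g1.png",cv2.resize(c,None,fx=5,fy=5,interpolation=cv2.INTER_CUBIC))
d=snap("top"); u=proj(d,[665,12,8]).astype(int); print(u)
c=d["image"][u[1]-60:u[1]+50,u[0]-70:u[0]+70]; cv2.imwrite("pics/g1t.png",cv2.resize(c,None,fx=5,fy=5,interpolation=cv2.INTER_CUBIC))
s=manip.read_state();print(s["eef_pos"],s["force"])
E
```

```text
[232 198]
[259 142]
[665.89675309  12.05282707  11.53686145] [ 0.36591406 -0.07272357 -0.17167706]
```

View pics/g1.png

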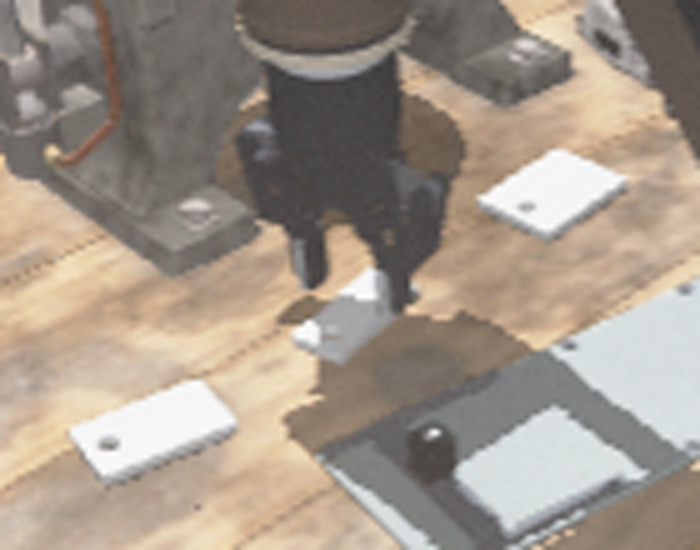

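>>> {"method": "arm_command", "body": {"targets": [{"x":0,"y":0,"z":-0.1,"ax":0,"ay":0,"az":0},{"x":0,"y":0,"z":-0.2,"ax":0,"ay":0,"az":0},{"x":0,"y":0,"z":-0.3,"ax":0,"ay":0,"az":0},{"x":0,"y":0,"z":-0.4,"ax":0,"ay":0,"az":0},{"x":0,"y":0,"z":-0.5,"ax":0,"ay":0,"az":0},{"x":0,"y":0,"z":-0.6,"ax":0,"ay":0,"az":0},{"x":0,"y":0,"z":-0.7,"ax":0,"ay":0,"az":0},{"x":0,"y":0,"z":-0.8,"ax":0,"ay":0,"az":0},{"x":0,"y":0,"z":-0.8,"ax":0,"ay":0,"az":0},{"x":0,"y":0,"z":-0.8,"ax":0,"ay":0,"az":0}]}}

```text
time_s: 4.68
eef_pos: [665.0, 12.1, 2.2]
tcp_rot: [-3.121, -0.36, 0.0]
force: [-0.3, -1.2, -0.8]
gripper_width: 51.0
```

>>> {"method": "arm_command", "body": {"targets": [{"x":0,"y":0,"z":-0.05,"ax":0,"ay":0,"az":0},{"x":0,"y":0,"z":-0.1,"ax":0,"ay":0,"az":0},{"x":0,"y":0,"z":-0.15,"ax":0,"ay":0,"az":0},{"x":0,"y":0,"z":-0.2,"ax":0,"ay":0,"az":0},{"x":0,"y":0,"z":-0.25,"ax":0,"ay":0,"az":0},{"x":0,"y":0,"z":-0.3,"ax":0,"ay":0,"az":0},{"x":0,"y":0,"z":-0.35,"ax":0,"ay":0,"az":0},{"x":0,"y":0,"z":-0.4,"ax":0,"ay":0,"az":0},{"x":0,"y":0,"z":-0.4,"ax":0,"ay":0,"az":0},{"x":0,"y":0,"z":-0.4,"ax":0,"ay":0,"az":0}]}}

```text
time_s: 5.52
eef_pos: [665.0, 12.1, -1.8]
tcp_rot: [-3.121, -0.36, 0.0]
force: [-0.2, 0.0, -0.6]
gripper_width: 51.5
```

>>> {"method": "arm_command", "body": {"targets": [{"x":0,"y":0,"z":0.1,"ax":0,"ay":0,"az":0},{"x":0,"y":0,"z":0.1,"ax":0,"ay":0,"az":0},{"x":0,"y":0,"z":0.1,"ax":0,"ay":0,"az":0},{"x":0,"y":0,"z":0.1,"ax":0,"ay":0,"az":0},{"x":0,"y":0,"z":0.1,"ax":0,"ay":0,"az":0},{"x":0,"y":0,"z":0.1,"ax":0,"ay":0,"az":0},{"x":0,"y":0,"z":0.1,"ax":0,"ay":0,"az":0},{"x":0,"y":0,"z":0.1,"ax":0,"ay":0,"az":0},{"x":0,"y":0,"z":0.1,"ax":0,"ay":0,"az":0},{"x":0,"y":0,"z":0.1,"ax":0,"ay":0,"az":0}], "fingers": 0, "newtons": 40}}

```text
time_s: 6.35
eef_pos: [665.2, 12.1, -0.3]
tcp_rot: [3.121, 0.36, 0.0]
force: [-2.1, 0.5, 6.5]
gripper_width: 35.0
```

>>> {"method": "arm_command", "body": {"targets": [{"x":0,"y":0,"z":1,"ax":0,"ay":0,"az":0},{"x":0,"y":0,"z":3,"ax":0,"ay":0,"az":0},{"x":0,"y":0,"z":6,"ax":0,"ay":0,"az":0},{"x":-1.5,"y":-1,"z":8,"ax":0,"ay":0,"az":-3},{"x":-4,"y":-3,"z":9,"ax":0,"ay":0,"az":-6},{"x":-7,"y":-5,"z":9,"ax":0,"ay":0,"az":-10},{"x":-10,"y":-7.2,"z":9,"ax":0,"ay":0,"az":-14},{"x":-13,"y":-9.4,"z":9,"ax":0,"ay":0,"az":-18},{"x":-16,"y":-11.6,"z":9,"ax":0,"ay":0,"az":-22},{"x":-18.6,"y":-13.5,"z":9,"ax":0,"ay":0,"az":-22.1}]}}

```text
time_s: 7.18
eef_pos: [477.0, -123.7, 89.9]
tcp_rot: [3.131, -0.252, -0.0]
force: [0.4, -0.7, -2.2]
gripper_width: 34.8
```

>>> {"method": "arm_command", "body": {"targets": [{"x":0,"y":0,"z":0,"ax":-1.56,"ay":0.24,"az":0},{"x":0,"y":0,"z":0,"ax":-3.12,"ay":0.48,"az":0},{"x":0,"y":0,"z":-1,"ax":-4.7,"ay":0.73,"az":0},{"x":0,"y":0,"z":-2,"ax":-6.3,"ay":0.98,"az":0},{"x":0,"y":0,"z":-3,"ax":-7.8,"ay":1.22,"az":0},{"x":0,"y":0,"z":-4,"ax":-9.38,"ay":1.47,"az":0},{"x":0,"y":0,"z":-4.5,"ax":-9.38,"ay":1.47,"az":0},{"x":0,"y":0,"z":-5,"ax":-9.38,"ay":1.47,"az":0},{"x":0,"y":0,"z":-5,"ax":-9.38,"ay":1.47,"az":0},{"x":0,"y":0,"z":-5,"ax":-9.38,"ay":1.47,"az":0}]}}

```text
time_s: 8.02
eef_pos: [479.1, -123.2, 39.5]
tcp_rot: [2.968, -0.233, -0.019]
force: [-0.0, -0.0, -0.1]
gripper_width: 35.0
```

```bash
cat > look.py <<'E'
from h import *
import sys
tag,X=sys.argv[1],[float(a) for a in sys.argv[2:5]]
out=[]
for n in("scene","top"):
    d=snap(n); u=proj(d,X).astype(int)
    c=d["image"][max(0,u[1]-55):u[1]+55,u[0]-55:u[0]+55]; out.append(cv2.resize(c,(390,390),interpolation=cv2.INTER_CUBIC))
cv2.imwrite(f"pics/{tag}.png",np.hstack(out))
s=manip.read_state();print(s["time_s"],s["eef_pos"].round(2),s["tcp_rot"].round(4),s["force"].round(2),s["gripper_width"],s["qpos"].round(2))
from scipy.spatial.transform import Rotation as R
print(R.from_rotvec(s["tcp_rot"]).as_matrix().round(3).tolist())
E
python3 look.py a1 479 -123 30
```

```text
8.1167 [ 479.29 -123.25   39.77] [ 2.9675 -0.2328 -0.0183] [-0.03 -1.11 -1.86] 34.668590017830674 [-0.19  0.57  2.11 -0.36  0.48  0.29]
[[0.988, -0.154, -0.025], [-0.156, -0.974, -0.163], [0.001, 0.165, -0.986]]
```

View pics/a1.png

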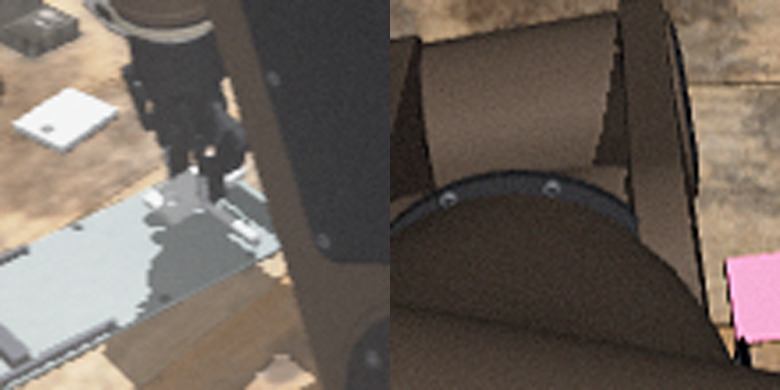

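>>> {"method": "arm_command", "body": {"targets": [{"x":0,"y":0,"z":-0.5,"ax":0,"ay":0,"az":0},{"x":0,"y":0,"z":-1,"ax":0,"ay":0,"az":0},{"x":0,"y":0,"z":-1.5,"ax":0,"ay":0,"az":0},{"x":0,"y":0,"z":-1.8,"ax":0,"ay":0,"az":0},{"x":0,"y":0,"z":-2,"ax":0,"ay":0,"az":0},{"x":0,"y":0,"z":-2.2,"ax":0,"ay":0,"az":0},{"x":0,"y":0,"z":-2.4,"ax":0,"ay":0,"az":0},{"x":0,"y":0,"z":-2.5,"ax":0,"ay":0,"az":0},{"x":0,"y":0,"z":-2.6,"ax":0,"ay":0,"az":0},{"x":0,"y":0,"z":-2.6,"ax":0,"ay":0,"az":0}]}}

```text
time_s: 8.95
eef_pos: [479.1, -122.9, 13.2]
tcp_rot: [2.967, -0.232, -0.019]
force: [0.2, -0.1, -1.3]
gripper_width: 34.6
```

```bash
python3 look.py a2 479 -123 15
```

```text
9.05 [ 479.11 -122.92   13.35] [ 2.9673 -0.2318 -0.019 ] [ 0.9   0.19 -1.53] 34.807944524264954 [-0.19  0.62  2.12 -0.41  0.43  0.34]
[[0.988, -0.153, -0.025], [-0.155, -0.974, -0.163], [0.0, 0.165, -0.986]]
```

View pics/a2.png

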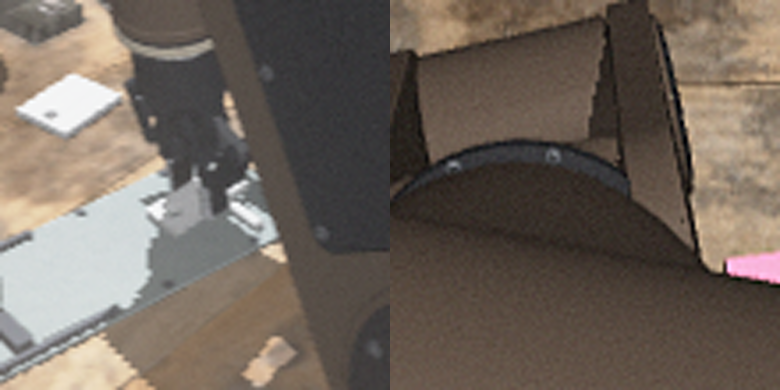

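>>> {"method": "arm_command", "body": {"targets": [{"x":0,"y":0,"z":-0.05,"ax":0,"ay":0,"az":0},{"x":0,"y":0,"z":-0.1,"ax":0,"ay":0,"az":0},{"x":0,"y":0,"z":-0.15,"ax":0,"ay":0,"az":0},{"x":0,"y":0,"z":-0.2,"ax":0,"ay":0,"az":0},{"x":0,"y":0,"z":-0.2,"ax":0,"ay":0,"az":0},{"x":0,"y":0,"z":-0.2,"ax":0,"ay":0,"az":0},{"x":0,"y":0,"z":-0.2,"ax":0,"ay":0,"az":0},{"x":0,"y":0,"z":-0.2,"ax":0,"ay":0,"az":0},{"x":0,"y":0,"z":-0.2,"ax":0,"ay":0,"az":0},{"x":0,"y":0,"z":-0.2,"ax":0,"ay":0,"az":0}]}}

```text
time_s: 9.88
eef_pos: [479.1, -122.9, 11.4]
tcp_rot: [2.967, -0.232, -0.019]
force: [0.1, 0.7, 5.5]
gripper_width: 34.7
```

>>> {"method": "arm_command", "body": {"targets": [{"x":0,"y":0,"z":0.05,"ax":0,"ay":0,"az":0},{"x":0,"y":0,"z":0.1,"ax":0,"ay":0,"az":0},{"x":0,"y":0,"z":0.1,"ax":0,"ay":0,"az":0},{"x":0,"y":0,"z":0.1,"ax":0,"ay":0,"az":0},{"x":0,"y":0,"z":0.1,"ax":0,"ay":0,"az":0},{"x":0,"y":0.2,"z":1,"ax":0,"ay":0,"az":0},{"x":0,"y":0.5,"z":3,"ax":0,"ay":0,"az":0},{"x":0,"y":1,"z":6,"ax":0,"ay":0,"az":0},{"x":3,"y":4,"z":9,"ax":0,"ay":0,"az":0},{"x":5.5,"y":7,"z":9,"ax":0,"ay":0,"az":0}], "fingers": 0.75}}

```text
time_s: 10.72
eef_pos: [530.9, -57.7, 104.8]
tcp_rot: [2.968, -0.236, -0.015]
force: [3.2, -1.6, 0.4]
gripper_width: 64.2
```

```bash
python3 look.py a3 479 -123 15
```

```text
10.8167 [535.53 -54.19 103.45] [ 2.969  -0.2292 -0.0073] [-0.19 -0.4  -0.75] 63.80635557794324 [-0.04  0.51  1.96 -0.26  0.7   0.31]
[[0.988, -0.152, -0.017], [-0.153, -0.975, -0.162], [0.008, 0.163, -0.987]]
```

View pics/a3.png

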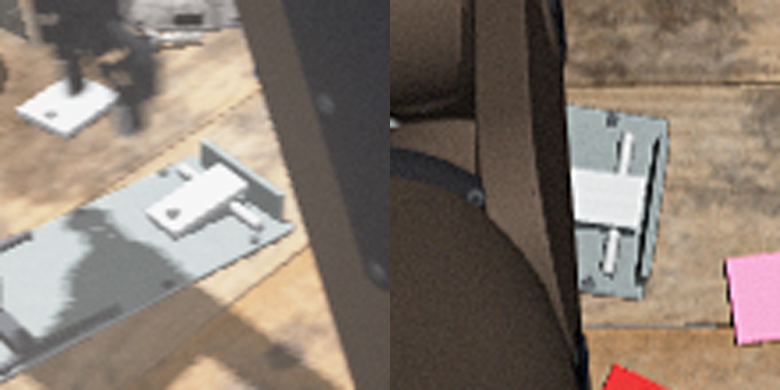

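>>> {"method": "arm_command", "body": {"targets": [{"x":1.4,"y":2.4,"z":0,"ax":1.0,"ay":-0.2,"az":-0.3},{"x":3,"y":5,"z":0,"ax":2.5,"ay":-0.5,"az":-0.8},{"x":5,"y":8.2,"z":0,"ax":4.2,"ay":-0.8,"az":-1.3},{"x":7.2,"y":11.7,"z":0,"ax":6,"ay":-1.1,"az":-1.9},{"x":9.3,"y":15.2,"z":0,"ax":7.8,"ay":-1.4,"az":-2.5},{"x":11.3,"y":18.5,"z":0,"ax":9.34,"ay":-1.72,"az":-3},{"x":12.7,"y":20.7,"z":-1,"ax":9.34,"ay":-1.72,"az":-3},{"x":13.2,"y":21.5,"z":-3,"ax":9.34,"ay":-1.72,"az":-3},{"x":13.2,"y":21.5,"z":-5,"ax":9.34,"ay":-1.72,"az":-3},{"x":13.2,"y":21.5,"z":-7,"ax":9.34,"ay":-1.72,"az":-3}]}}

```text
time_s: 11.65
eef_pos: [662.1, 158.7, 30.2]
tcp_rot: [-3.124, 0.324, -0.0]
force: [-0.6, -0.4, -0.3]
gripper_width: 64.1
```

```bash
cat > meas.py <<'E'
from h import *
import sys
Rr=np.radians(81.07);R=np.array([[np.cos(Rr),-np.sin(Rr)],[np.sin(Rr),np.cos(Rr)]]);t=np.array([494.5,-25.6])
for n in ("scene","top"):
    d=snap(n);im=d["image"];hsv=cv2.cvtColor(im,cv2.COLOR_BGR2HSV)
    m=((hsv[...,2]>185)&(hsv[...,1]<int(sys.argv[2]) if len(sys.argv)>2 else (hsv[...,2]>215)&(hsv[...,1]<25))).astype(np.uint8)
    nn,l,s,ce=cv2.connectedComponentsWithStats(m)
    for i in range(1,nn):
        if s[i,4]<80: continue
        cs,_=cv2.findContours((l==i).astype(np.uint8),cv2.RETR_EXTERNAL,cv2.CHAIN_APPROX_NONE)
        p=np.array([R.T@(world(d,*q[0],z=19)[:2]-t) for q in cs[0]],np.float32); r=cv2.minAreaRect(p)
        if abs(r[0][0])<170 and abs(r[0][1])<70: print(n,"tray frame",np.round(r[0],1),np.round(r[1],1),round(r[2],1),"px",ce[i].round())
    u=proj(d,[488,-60,15]).astype(int)
    c=im[max(0,u[1]-60):u[1]+60,max(0,u[0]-70):u[0]+70]; cv2.imwrite(f"pics/{sys.argv[1]}_{n}.png",cv2.resize(c,None,fx=5,fy=5,interpolation=cv2.INTER_CUBIC))
s=manip.read_state();print(s["time_s"],s["eef_pos"].round(2),s["tcp_rot"].round(4),s["force"].round(2),s["gripper_width"])
E
python3 meas.py m1; python3 look.py b1 666 162 8
```

```text
scene tray frame [-11.4  14.4] [125.4 239.9] 89.6 px [286. 217.]
top tray frame [-96.8 -15.1] [78.9 62.6] 2.0 px [315. 214.]
11.75 [659.54 157.45  27.8 ] [ 3.1235 -0.3256 -0.0081] [-0.47 -0.17  0.26] 63.818491490242465
11.85 [661.76 157.48  30.94] [-3.1246e+00  3.2660e-01  1.3000e-03] [-0.44  0.38  0.63] 63.854378263721536 [0.19 0.75 1.66 0.   0.73 0.4 ]
[[0.978, -0.207, -0.001], [-0.207, -0.978, 0.0], [-0.001, 0.0, -1.0]]
```

View pics/m1_scene.png

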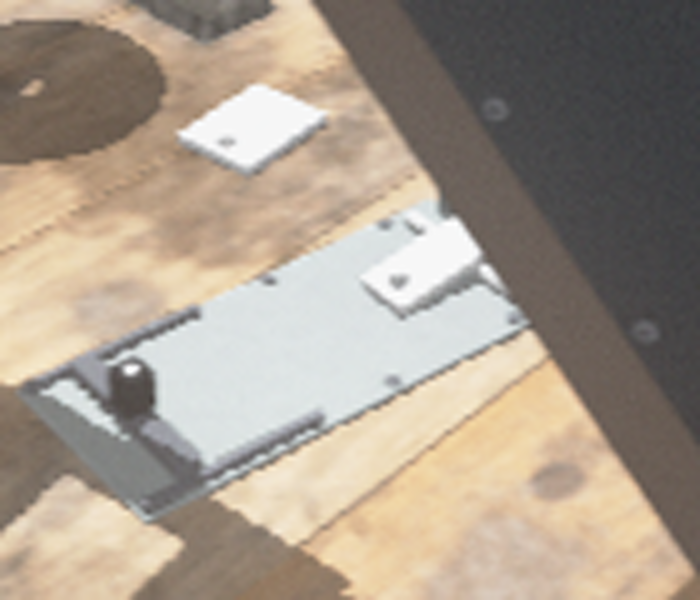

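View pics/b1.png

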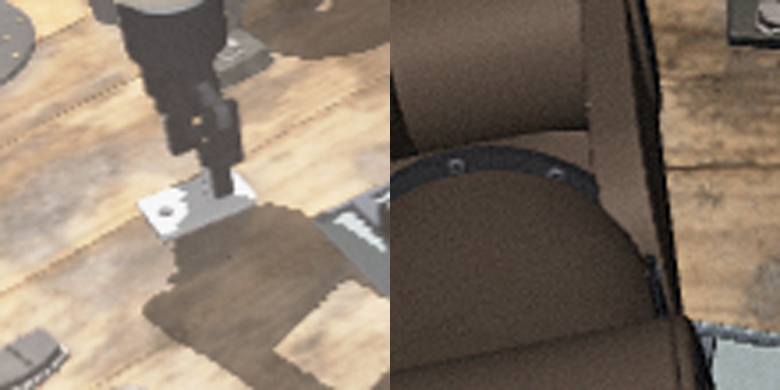

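>>> {"method": "arm_command", "body": {"targets": [{"x":0.2,"y":0.2,"z":0,"ax":0,"ay":0,"az":0},{"x":0.42,"y":0.46,"z":-0.3,"ax":0,"ay":0,"az":0},{"x":0.42,"y":0.46,"z":-0.8,"ax":0,"ay":0,"az":0},{"x":0.42,"y":0.46,"z":-1.3,"ax":0,"ay":0,"az":0},{"x":0.42,"y":0.46,"z":-1.8,"ax":0,"ay":0,"az":0},{"x":0.42,"y":0.46,"z":-2.2,"ax":0,"ay":0,"az":0},{"x":0.42,"y":0.46,"z":-2.5,"ax":0,"ay":0,"az":0},{"x":0.42,"y":0.46,"z":-2.7,"ax":0,"ay":0,"az":0},{"x":0.42,"y":0.46,"z":-2.9,"ax":0,"ay":0,"az":0},{"x":0.42,"y":0.46,"z":-2.9,"ax":0,"ay":0,"az":0}]}}

```text
time_s: 12.68
eef_pos: [666.1, 162.0, 1.1]
tcp_rot: [3.124, -0.327, -0.001]
force: [-1.0, -0.7, -0.2]
gripper_width: 63.8
```

>>> {"method": "arm_command", "body": {"targets": [{"x":0,"y":0,"z":-0.1,"ax":0,"ay":0,"az":0},{"x":0,"y":0,"z":-0.2,"ax":0,"ay":0,"az":0},{"x":0,"y":0,"z":-0.2,"ax":0,"ay":0,"az":0},{"x":0,"y":0,"z":-0.2,"ax":0,"ay":0,"az":0},{"x":0,"y":0,"z":-0.2,"ax":0,"ay":0,"az":0},{"x":0,"y":0,"z":-0.2,"ax":0,"ay":0,"az":0},{"x":0,"y":0,"z":-0.2,"ax":0,"ay":0,"az":0},{"x":0,"y":0,"z":-0.2,"ax":0,"ay":0,"az":0},{"x":0,"y":0,"z":-0.2,"ax":0,"ay":0,"az":0},{"x":0,"y":0,"z":-0.2,"ax":0,"ay":0,"az":0}], "fingers": 0}}

```text
time_s: 13.52
eef_pos: [666.5, 162.1, 0.4]
tcp_rot: [-3.124, 0.327, -0.001]
force: [-3.5, -1.4, 9.4]
gripper_width: 46.7
```

>>> {"method": "arm_command", "body": {"targets": [{"x":0,"y":0,"z":1,"ax":0,"ay":0,"az":0},{"x":0,"y":0,"z":3,"ax":0,"ay":0,"az":0},{"x":0,"y":0,"z":6,"ax":0,"ay":0,"az":0},{"x":-1,"y":-1.3,"z":8.5,"ax":0,"ay":0,"az":0},{"x":-3,"y":-4,"z":9,"ax":0,"ay":0,"az":0.5},{"x":-5.3,"y":-7,"z":9,"ax":0,"ay":0,"az":1},{"x":-7.6,"y":-10,"z":9,"ax":0,"ay":0,"az":1.5},{"x":-9.9,"y":-13,"z":9,"ax":0,"ay":0,"az":2},{"x":-12.2,"y":-16,"z":9,"ax":0,"ay":0,"az":2.5},{"x":-14,"y":-18.5,"z":9,"ax":0,"ay":0,"az":3}]}}

```text
time_s: 14.35
eef_pos: [524.3, -24.3, 90.1]
tcp_rot: [3.132, -0.244, -0.0]
force: [1.8, -0.5, -2.4]
gripper_width: 46.4
```

>>> {"method": "arm_command", "body": {"targets": [{"x":-1,"y":-1.3,"z":0,"ax":0,"ay":0,"az":0},{"x":-2,"y":-2.6,"z":0,"ax":-1,"ay":0.15,"az":0},{"x":-3,"y":-4,"z":0,"ax":-2.5,"ay":0.4,"az":0},{"x":-3.7,"y":-4.9,"z":-0.5,"ax":-4.2,"ay":0.65,"az":0},{"x":-3.92,"y":-5.08,"z":-1.5,"ax":-6,"ay":0.94,"az":0},{"x":-3.92,"y":-5.08,"z":-2.5,"ax":-7.8,"ay":1.22,"az":0},{"x":-3.92,"y":-5.08,"z":-3.5,"ax":-9.38,"ay":1.47,"az":0},{"x":-3.92,"y":-5.08,"z":-4.5,"ax":-9.38,"ay":1.47,"az":0},{"x":-3.92,"y":-5.08,"z":-5,"ax":-9.38,"ay":1.47,"az":0},{"x":-3.92,"y":-5.08,"z":-5,"ax":-9.38,"ay":1.47,"az":0}]}}

```text
time_s: 15.18
eef_pos: [486.6, -73.6, 38.8]
tcp_rot: [2.968, -0.232, -0.021]
force: [-0.7, -0.7, -1.3]
gripper_width: 46.2
```

```bash
python3 look.py b2 487 -73 15
```

```text
15.2833 [487.09 -73.92  39.68] [ 2.9678 -0.2327 -0.0193] [ 0.13  0.45 -1.73] 46.02725605441028 [-0.09  0.58  2.1  -0.35  0.5   0.38]
[[0.988, -0.154, -0.026], [-0.156, -0.974, -0.162], [-0.0, 0.164, -0.986]]
```

View pics/b2.png

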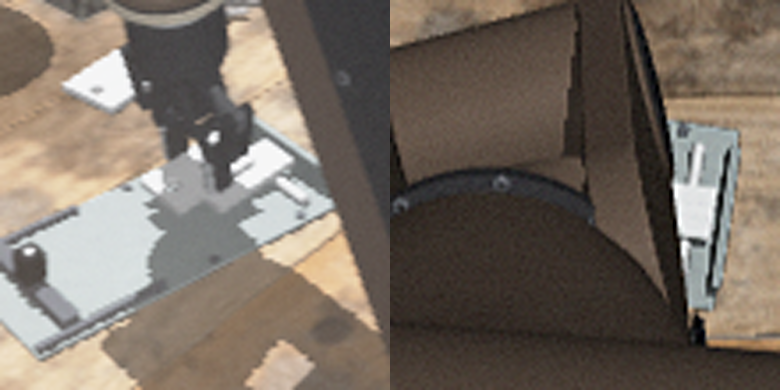

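>>> {"method": "arm_command", "body": {"targets": [{"x":0,"y":0,"z":-0.5,"ax":0,"ay":0,"az":0},{"x":0,"y":0,"z":-1,"ax":0,"ay":0,"az":0},{"x":0,"y":0,"z":-1.5,"ax":0,"ay":0,"az":0},{"x":0,"y":0,"z":-1.8,"ax":0,"ay":0,"az":0},{"x":0,"y":0,"z":-2,"ax":0,"ay":0,"az":0},{"x":0,"y":0,"z":-2.2,"ax":0,"ay":0,"az":0},{"x":0,"y":0,"z":-2.4,"ax":0,"ay":0,"az":0},{"x":0,"y":0,"z":-2.5,"ax":0,"ay":0,"az":0},{"x":0,"y":0,"z":-2.6,"ax":0,"ay":0,"az":0},{"x":0,"y":0,"z":-2.6,"ax":0,"ay":0,"az":0}]}}

```text
time_s: 16.12
eef_pos: [487.1, -73.7, 13.4]
tcp_rot: [2.967, -0.232, -0.019]
force: [-0.2, -0.1, -2.7]
gripper_width: 46.2
```

>>> {"method": "arm_command", "body": {"targets": [{"x":0,"y":0,"z":-0.05,"ax":0,"ay":0,"az":0},{"x":0,"y":0,"z":-0.1,"ax":0,"ay":0,"az":0},{"x":0,"y":0,"z":-0.15,"ax":0,"ay":0,"az":0},{"x":0,"y":0,"z":-0.2,"ax":0,"ay":0,"az":0},{"x":0,"y":0,"z":-0.2,"ax":0,"ay":0,"az":0},{"x":0,"y":0,"z":-0.2,"ax":0,"ay":0,"az":0},{"x":0,"y":0,"z":-0.2,"ax":0,"ay":0,"az":0},{"x":0,"y":0,"z":-0.2,"ax":0,"ay":0,"az":0},{"x":0,"y":0,"z":-0.2,"ax":0,"ay":0,"az":0},{"x":0,"y":0,"z":-0.2,"ax":0,"ay":0,"az":0}]}}

```text
time_s: 16.95
eef_pos: [487.2, -73.7, 11.9]
tcp_rot: [2.967, -0.232, -0.018]
force: [-1.9, 0.8, 7.4]
gripper_width: 46.4
```

>>> {"method": "arm_command", "body": {"targets": [{"x":0,"y":0,"z":0.05,"ax":0,"ay":0,"az":0},{"x":0,"y":0,"z":0.1,"ax":0,"ay":0,"az":0},{"x":0,"y":0,"z":0.1,"ax":0,"ay":0,"az":0},{"x":0,"y":0,"z":0.1,"ax":0,"ay":0,"az":0},{"x":0,"y":0,"z":0.1,"ax":0,"ay":0,"az":0},{"x":0,"y":0.15,"z":1,"ax":0,"ay":0,"az":0},{"x":0,"y":0.5,"z":3,"ax":0,"ay":0,"az":0},{"x":0,"y":1,"z":6,"ax":0,"ay":0,"az":0},{"x":2,"y":1,"z":8.5,"ax":0,"ay":0,"az":0},{"x":5,"y":0,"z":9,"ax":0,"ay":0,"az":0}], "fingers": 0.9}}

```text
time_s: 17.78
eef_pos: [536.9, -72.2, 105.7]
tcp_rot: [2.968, -0.23, -0.017]
force: [2.2, -0.6, -0.3]
gripper_width: 76.9
```

```bash
python3 look.py b3 487 -90 15
```

```text
17.8833 [542.78 -74.32 104.54] [ 2.9677 -0.2323 -0.007 ] [ 1.29  0.25 -0.2 ] 76.86610728329924 [-0.08  0.51  1.95 -0.26  0.7   0.27]
[[0.988, -0.154, -0.017], [-0.155, -0.974, -0.163], [0.008, 0.164, -0.986]]
```

View pics/b3.png

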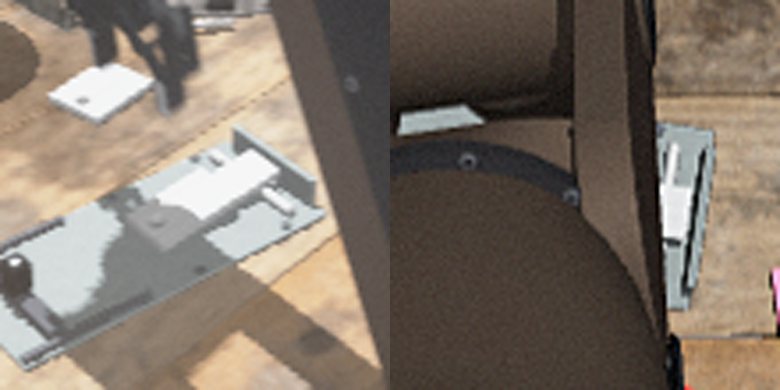

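>>> {"method": "arm_command", "body": {"targets": [{"x":1.5,"y":-1,"z":0,"ax":1,"ay":-0.05,"az":1.3},{"x":3.3,"y":-2.2,"z":0,"ax":2.5,"ay":-0.1,"az":3.3},{"x":5.3,"y":-3.5,"z":0,"ax":4.2,"ay":-0.2,"az":5.7},{"x":7.6,"y":-5,"z":0,"ax":6,"ay":-0.25,"az":8.2},{"x":9.8,"y":-6.5,"z":0,"ax":7.8,"ay":-0.35,"az":10.6},{"x":11.8,"y":-7.9,"z":0,"ax":9.55,"ay":-0.41,"az":13},{"x":13,"y":-8.7,"z":-0.5,"ax":9.55,"ay":-0.41,"az":13},{"x":13.3,"y":-8.9,"z":-2,"ax":9.55,"ay":-0.41,"az":13},{"x":13.3,"y":-8.9,"z":-4,"ax":9.55,"ay":-0.41,"az":13},{"x":13.3,"y":-8.9,"z":-5.5,"ax":9.55,"ay":-0.41,"az":13}]}}

```text
time_s: 18.72
eef_pos: [668.7, -162.0, 44.5]
tcp_rot: [-3.138, -0.111, 0.003]
force: [-0.4, -0.2, -0.1]
gripper_width: 76.6
```

```bash
python3 meas.py m2; python3 look.py c1 670 -163 15
```

```text
scene tray frame [-85.5  -5.7] [111.9  48. ] 7.0 px [304. 203.]
scene tray frame [50.  30.2] [ 83.8 105.7] 80.1 px [277. 228.]
18.8167 [ 667.09 -161.28   43.2 ] [-3.1369 -0.1122  0.0084] [-0.78 -0.52 -0.25] 76.9805281422583
18.9167 [ 669.27 -161.93   46.21] [-3.1383e+00 -1.1260e-01  1.9000e-03] [-0.48  0.4   0.38] 76.88549460688034 [-0.28  0.74  1.63  0.    0.77 -0.35]
[[0.997, 0.072, -0.001], [0.072, -0.997, 0.001], [-0.001, -0.001, -1.0]]
```

View pics/c1.png

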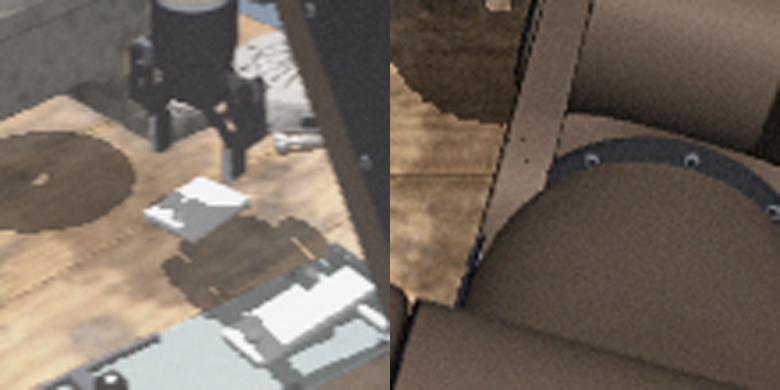

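View pics/m2_scene.png

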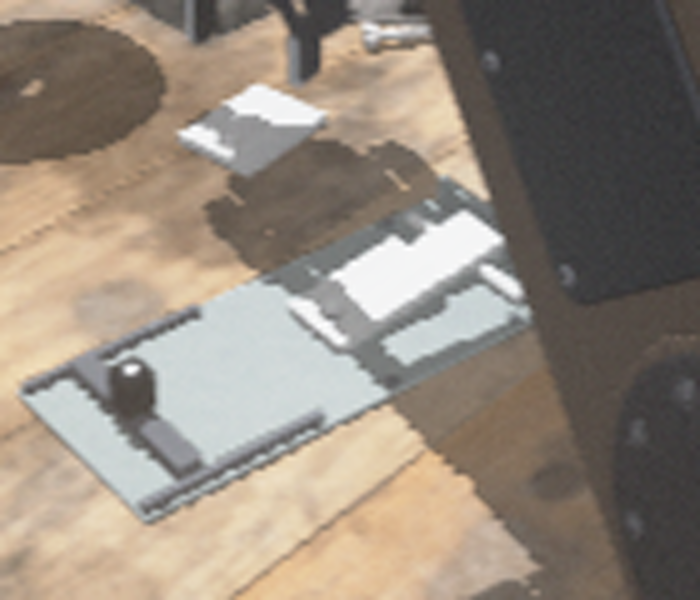

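View pics/m2_top.png

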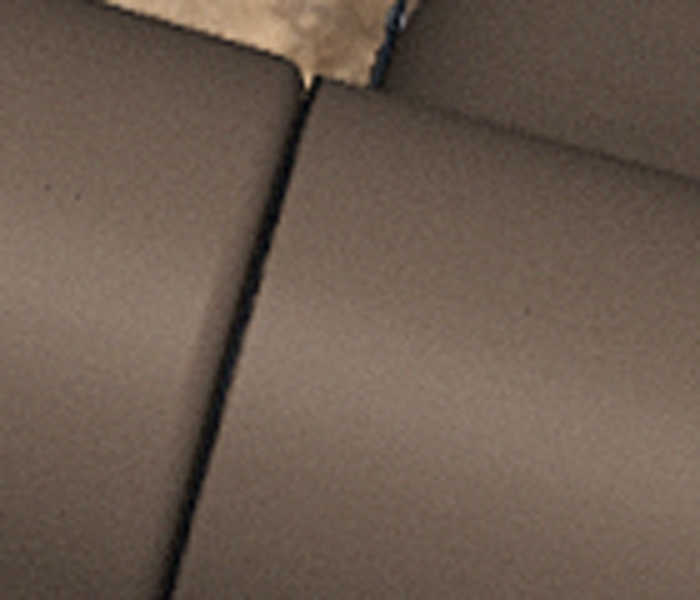

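>>> {"method": "arm_command", "body": {"targets": [{"x":0.07,"y":-0.1,"z":-0.5,"ax":0,"ay":0,"az":0},{"x":0.07,"y":-0.1,"z":-1.2,"ax":0,"ay":0,"az":0},{"x":0.07,"y":-0.1,"z":-2,"ax":0,"ay":0,"az":0},{"x":0.07,"y":-0.1,"z":-2.7,"ax":0,"ay":0,"az":0},{"x":0.07,"y":-0.1,"z":-3.3,"ax":0,"ay":0,"az":0},{"x":0.07,"y":-0.1,"z":-3.8,"ax":0,"ay":0,"az":0},{"x":0.07,"y":-0.1,"z":-4.1,"ax":0,"ay":0,"az":0},{"x":0.07,"y":-0.1,"z":-4.3,"ax":0,"ay":0,"az":0},{"x":0.07,"y":-0.1,"z":-4.5,"ax":0,"ay":0,"az":0},{"x":0.07,"y":-0.1,"z":-4.5,"ax":0,"ay":0,"az":0}]}}

```text
time_s: 19.75
eef_pos: [670.7, -163.7, 1.3]
tcp_rot: [-3.139, -0.112, -0.0]
force: [0.3, 0.3, 0.3]
gripper_width: 77.0
```

>>> {"method": "arm_command", "body": {"targets": [{"x":0,"y":0.05,"z":-0.1,"ax":0,"ay":0,"az":0},{"x":0,"y":0.05,"z":-0.15,"ax":0,"ay":0,"az":0},{"x":0,"y":0.05,"z":-0.15,"ax":0,"ay":0,"az":0},{"x":0,"y":0.05,"z":-0.15,"ax":0,"ay":0,"az":0},{"x":0,"y":0.05,"z":-0.15,"ax":0,"ay":0,"az":0},{"x":0,"y":0.05,"z":-0.15,"ax":0,"ay":0,"az":0},{"x":0,"y":0.05,"z":-0.15,"ax":0,"ay":0,"az":0},{"x":0,"y":0.05,"z":-0.15,"ax":0,"ay":0,"az":0},{"x":0,"y":0.05,"z":-0.15,"ax":0,"ay":0,"az":0},{"x":0,"y":0.05,"z":-0.15,"ax":0,"ay":0,"az":0}], "fingers": 0}}

```text
time_s: 20.58
eef_pos: [671.0, -163.2, 0.8]
tcp_rot: [-3.139, -0.112, -0.001]
force: [-2.4, 1.2, 8.8]
gripper_width: 57.8
```

>>> {"method": "arm_command", "body": {"targets": [{"x":0,"y":0,"z":1,"ax":0,"ay":0,"az":0},{"x":0,"y":0,"z":3,"ax":0,"ay":0,"az":0},{"x":0,"y":0,"z":6,"ax":0,"ay":0,"az":0},{"x":-1.5,"y":1.2,"z":8,"ax":0,"ay":0,"az":-1.5},{"x":-4,"y":3.1,"z":9,"ax":0,"ay":0,"az":-3.5},{"x":-7,"y":5.5,"z":9,"ax":0,"ay":0,"az":-6},{"x":-10,"y":7.9,"z":9,"ax":0,"ay":0,"az":-8.5},{"x":-13,"y":10.3,"z":9,"ax":0,"ay":0,"az":-11},{"x":-15.8,"y":12.5,"z":9,"ax":0,"ay":0,"az":-13},{"x":-17.6,"y":13.9,"z":9,"ax":0,"ay":0,"az":-13}]}}

```text
time_s: 21.42
eef_pos: [491.5, -22.6, 90.6]
tcp_rot: [-3.131, 0.247, 0.002]
force: [0.0, 0.3, -1.7]
gripper_width: 57.9
```

>>> {"method": "arm_command", "body": {"targets": [{"x":0,"y":0,"z":0,"ax":-1.56,"ay":0.24,"az":0},{"x":0,"y":0,"z":0,"ax":-3.12,"ay":0.48,"az":0},{"x":0,"y":0,"z":-1,"ax":-4.7,"ay":0.73,"az":0},{"x":0,"y":0,"z":-2,"ax":-6.3,"ay":0.98,"az":0},{"x":0,"y":0,"z":-3,"ax":-7.8,"ay":1.22,"az":0},{"x":0,"y":0,"z":-4,"ax":-9.38,"ay":1.47,"az":0},{"x":0,"y":0,"z":-4.5,"ax":-9.38,"ay":1.47,"az":0},{"x":0,"y":0,"z":-5,"ax":-9.38,"ay":1.47,"az":0},{"x":0,"y":0,"z":-5,"ax":-9.38,"ay":1.47,"az":0},{"x":0,"y":0,"z":-5,"ax":-9.38,"ay":1.47,"az":0}]}}

```text
time_s: 22.25
eef_pos: [494.8, -24.4, 40.3]
tcp_rot: [2.969, -0.232, -0.019]
force: [-0.5, 0.2, -1.3]
gripper_width: 57.7
```

```bash
python3 look.py c2 487 -40 15
```

```text
22.35 [495.08 -24.52  40.55] [ 2.9684 -0.2323 -0.0178] [-0.74 -0.33 -1.29] 57.47719432889462 [ 0.01  0.58  2.08 -0.32  0.53  0.45]
[[0.988, -0.154, -0.025], [-0.156, -0.974, -0.162], [0.001, 0.164, -0.987]]
```

View pics/c2.png

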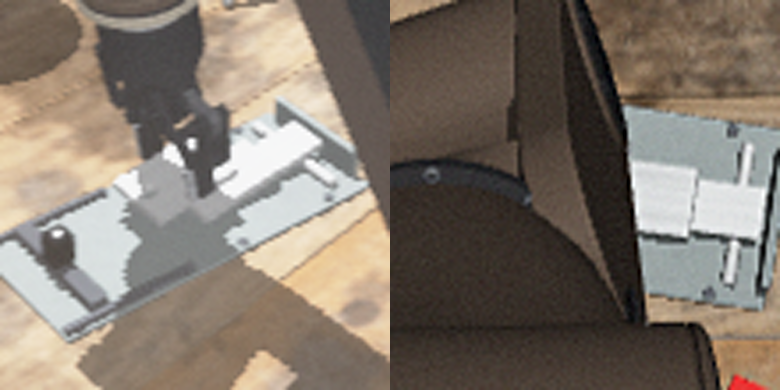

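>>> {"method": "arm_command", "body": {"targets": [{"x":0,"y":0,"z":-0.5,"ax":0,"ay":0,"az":0},{"x":0,"y":0,"z":-1,"ax":0,"ay":0,"az":0},{"x":0,"y":0,"z":-1.5,"ax":0,"ay":0,"az":0},{"x":0,"y":0,"z":-1.9,"ax":0,"ay":0,"az":0},{"x":0,"y":0,"z":-2.2,"ax":0,"ay":0,"az":0},{"x":0,"y":0,"z":-2.4,"ax":0,"ay":0,"az":0},{"x":0,"y":0,"z":-2.6,"ax":0,"ay":0,"az":0},{"x":0,"y":0,"z":-2.7,"ax":0,"ay":0,"az":0},{"x":0,"y":0,"z":-2.8,"ax":0,"ay":0,"az":0},{"x":0,"y":0,"z":-2.8,"ax":0,"ay":0,"az":0}]}}

```text
time_s: 23.18
eef_pos: [494.8, -24.2, 12.3]
tcp_rot: [2.968, -0.231, -0.019]
force: [-1.7, 1.9, 8.3]
gripper_width: 57.9
```

Contact, as with the others. Release and rise.

>>> {"method": "arm_command", "body": {"targets": [{"x":0,"y":0,"z":0.05,"ax":0,"ay":0,"az":0},{"x":0,"y":0,"z":0.1,"ax":0,"ay":0,"az":0},{"x":0,"y":0,"z":0.1,"ax":0,"ay":0,"az":0},{"x":0,"y":0,"z":0.1,"ax":0,"ay":0,"az":0},{"x":0,"y":0,"z":0.1,"ax":0,"ay":0,"az":0},{"x":0,"y":0.15,"z":1,"ax":0,"ay":0,"az":0},{"x":0,"y":0.5,"z":3,"ax":0,"ay":0,"az":0},{"x":0,"y":1,"z":6,"ax":0,"ay":0,"az":0},{"x":0.5,"y":3,"z":8,"ax":0,"ay":0,"az":0},{"x":1,"y":6,"z":9,"ax":0,"ay":0,"az":0}], "fingers": 0.9}}

```text
time_s: 24.02
eef_pos: [505.5, 35.4, 105.1]
tcp_rot: [2.969, -0.235, -0.016]
force: [1.6, 0.8, -0.3]
gripper_width: 76.9
```

>>> {"method": "arm_command", "body": {"targets": [{"x":1,"y":2,"z":0,"ax":1,"ay":-0.15,"az":0},{"x":2,"y":5,"z":0,"ax":2.5,"ay":-0.4,"az":0},{"x":3,"y":8,"z":0,"ax":4.2,"ay":-0.65,"az":0},{"x":4,"y":11,"z":0,"ax":6,"ay":-0.94,"az":0},{"x":5,"y":14,"z":0,"ax":7.8,"ay":-1.22,"az":0},{"x":6,"y":17,"z":0,"ax":9.38,"ay":-1.47,"az":0},{"x":7,"y":20,"z":0,"ax":9.38,"ay":-1.47,"az":0},{"x":8,"y":23,"z":0,"ax":9.38,"ay":-1.47,"az":0},{"x":8,"y":24,"z":0,"ax":9.38,"ay":-1.47,"az":0},{"x":8,"y":24,"z":0,"ax":9.38,"ay":-1.47,"az":0}], "fingers": 0.5}}

```text
time_s: 24.85
eef_pos: [584.9, 278.5, 102.5]
tcp_rot: [-3.131, 0.24, -0.001]
force: [-0.7, -0.2, 0.1]
gripper_width: 42.8
```

```bash
python3 meas.py m3
```

```text
scene tray frame [-15.3  14.5] [125.4 252.2] 89.7 px [287. 216.]
scene tray frame [145.5  10.9] [102.5  25.8] 89.8 px [241. 239.]
top tray frame [  3.2 -14.8] [76.8 32. ] 0.8 px [279. 203.]
top tray frame [-112.9  -16.3] [61.9 47.2] 89.9 px [320. 215.]
top tray frame [-62.2  -2.4] [45.9 47.8] 88.9 px [301. 213.]
24.95 [584.07 275.7  102.16] [-3.1317e+00  2.4220e-01  7.0000e-04] [0.32 0.21 0.63] 42.402522662402156
```

View pics/m3_scene.png

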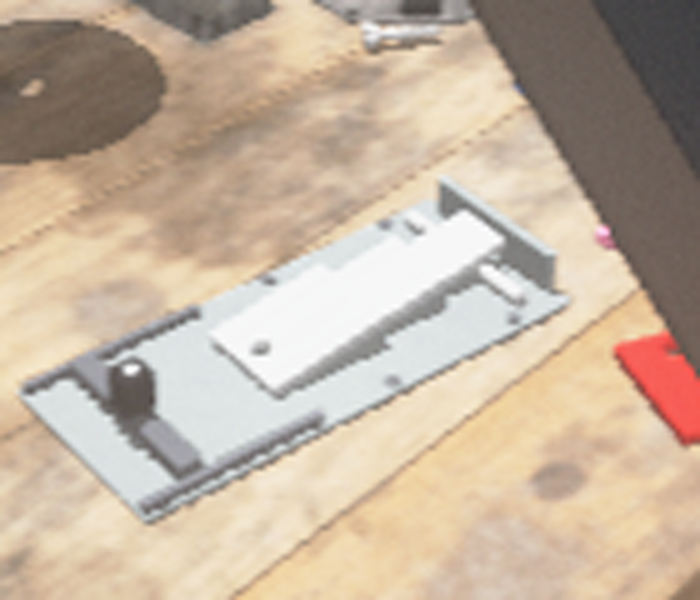

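View pics/m3_top.png

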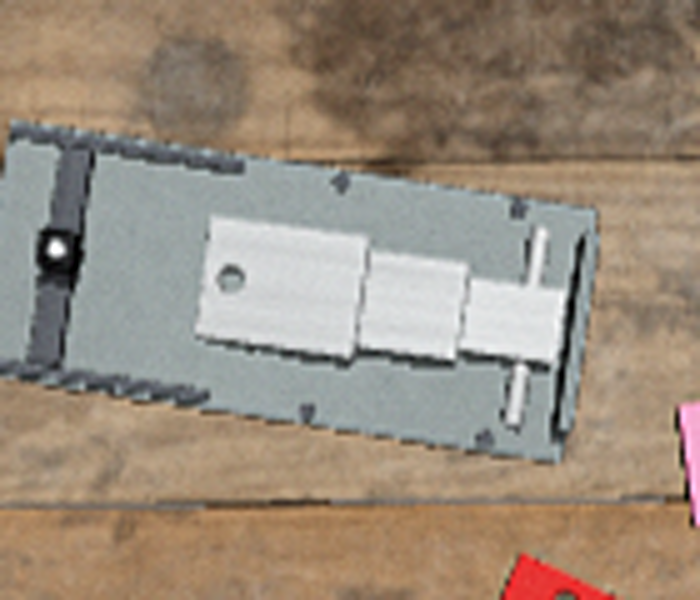

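>>> {"method": "arm_command", "body": {"targets": [{"x":-0.7,"y":-1.9,"z":0,"ax":0,"ay":0,"az":0},{"x":-2,"y":-5.2,"z":0,"ax":0,"ay":0,"az":0},{"x":-3.3,"y":-8.6,"z":0,"ax":0,"ay":0,"az":0},{"x":-4.6,"y":-12,"z":0,"ax":0,"ay":0,"az":0},{"x":-5.9,"y":-15.4,"z":0,"ax":0,"ay":0,"az":0},{"x":-6.8,"y":-17.7,"z":-1,"ax":0,"ay":0,"az":0},{"x":-7.18,"y":-18.76,"z":-3,"ax":0,"ay":0,"az":0},{"x":-7.18,"y":-18.76,"z":-5,"ax":0,"ay":0,"az":0},{"x":-7.18,"y":-18.76,"z":-5.5,"ax":0,"ay":0,"az":0},{"x":-7.18,"y":-18.76,"z":-5.5,"ax":0,"ay":0,"az":0}]}}

```text
time_s: 25.78
eef_pos: [511.6, 87.2, 46.3]
tcp_rot: [-3.132, 0.246, 0.004]
force: [-0.2, 0.2, 0.3]
gripper_width: 42.6
```

```bash
python3 look.py d1 513 88 20
```

```text
25.8833 [513.12  88.08  47.65] [-3.1313e+00  2.4420e-01 -6.0000e-04] [ 0.22 -0.22 -0.03] 42.665736103639944 [0.11 0.57 2.04 0.   0.53 0.27]
[[0.988, -0.155, 0.0], [-0.155, -0.988, 0.001], [0.0, -0.001, -1.0]]
```

View pics/d1.png

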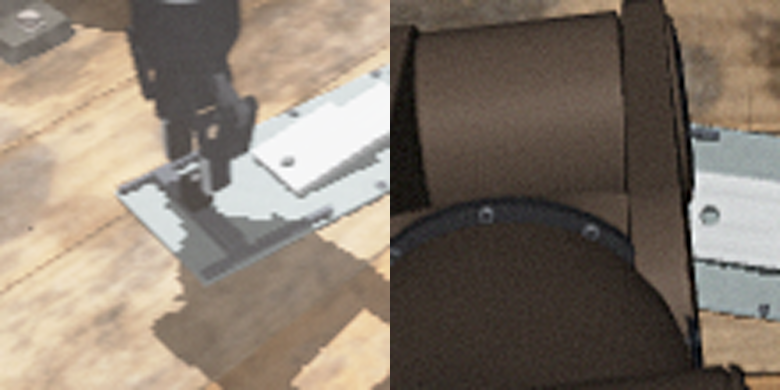

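Knob is between the fingers. Down to TCP z ≈ 21.5 and close gently.

>>> {"method": "arm_command", "body": {"targets": [{"x":0,"y":0,"z":-0.5,"ax":0,"ay":0,"az":0},{"x":0,"y":0,"z":-1,"ax":0,"ay":0,"az":0},{"x":0,"y":0,"z":-1.5,"ax":0,"ay":0,"az":0},{"x":0,"y":0,"z":-2,"ax":0,"ay":0,"az":0},{"x":0,"y":0,"z":-2.3,"ax":0,"ay":0,"az":0},{"x":0,"y":0,"z":-2.5,"ax":0,"ay":0,"az":0},{"x":0,"y":0,"z":-2.6,"ax":0,"ay":0,"az":0},{"x":0,"y":0,"z":-2.6,"ax":0,"ay":0,"az":0},{"x":0,"y":0,"z":-2.6,"ax":0,"ay":0,"az":0},{"x":0,"y":0,"z":-2.6,"ax":0,"ay":0,"az":0}]}}

```text
time_s: 26.72
eef_pos: [513.1, 88.2, 21.1]
tcp_rot: [-3.131, 0.244, -0.001]
force: [-0.2, -0.3, -0.4]
gripper_width: 42.9
```

>>> {"method": "arm_command", "body": {"targets": [{"x":0,"y":0,"z":0,"ax":0,"ay":0,"az":0},{"x":0,"y":0,"z":0,"ax":0,"ay":0,"az":0},{"x":0,"y":0,"z":0,"ax":0,"ay":0,"az":0},{"x":0,"y":0,"z":0,"ax":0,"ay":0,"az":0},{"x":0,"y":0,"z":0,"ax":0,"ay":0,"az":0},{"x":0,"y":0,"z":0,"ax":0,"ay":0,"az":0},{"x":0,"y":0,"z":0,"ax":0,"ay":0,"az":0},{"x":0,"y":0,"z":0,"ax":0,"ay":0,"az":0},{"x":0,"y":0,"z":0,"ax":0,"ay":0,"az":0},{"x":0,"y":0,"z":0,"ax":0,"ay":0,"az":0}], "fingers": 0, "newtons": 25}}

```text
time_s: 27.55
eef_pos: [512.6, 88.2, 21.3]
tcp_rot: [-3.131, 0.244, 0.0]
force: [-3.4, 0.6, 6.8]
gripper_width: 19.5
```

>>> {"method": "arm_command", "body": {"targets": [{"x":-0.08,"y":-0.49,"z":0,"ax":0,"ay":0,"az":0},{"x":-0.16,"y":-0.99,"z":0,"ax":0,"ay":0,"az":0},{"x":-0.26,"y":-1.68,"z":0,"ax":0,"ay":0,"az":0},{"x":-0.39,"y":-2.47,"z":0,"ax":0,"ay":0,"az":0},{"x":-0.51,"y":-3.26,"z":0,"ax":0,"ay":0,"az":0},{"x":-0.64,"y":-4.05,"z":0,"ax":0,"ay":0,"az":0},{"x":-0.74,"y":-4.74,"z":0,"ax":0,"ay":0,"az":0},{"x":-0.84,"y":-5.33,"z":0,"ax":0,"ay":0,"az":0},{"x":-0.87,"y":-5.53,"z":0,"ax":0,"ay":0,"az":0},{"x":-0.87,"y":-5.53,"z":0,"ax":0,"ay":0,"az":0}]}}

```text
time_s: 28.38
eef_pos: [503.4, 32.4, 21.3]
tcp_rot: [-3.131, 0.245, 0.001]
force: [-5.2, -1.4, 9.6]
gripper_width: 19.5
```

```bash
python3 meas.py m4
```

```text
scene tray frame [-49.1 -13.3] [182.3  71.9] 7.0 px [296. 207.]
scene tray frame [-43.7  56.4] [114.1  41.3] 1.1 px [309. 219.]
scene tray frame [118.5  10.9] [102.2  79.7] 89.8 px [246. 234.]
top tray frame [-112.9  -16. ] [62.6 47.2] 89.9 px [321. 215.]
top tray frame [-62.7  -1.9] [47.1 46.1] 0.3 px [301. 212.]
28.4833 [503.45  32.65  21.29] [-3.1314e+00  2.4480e-01  1.5000e-03] [-4.39 -1.   10.29] 19.38460656867017
```

View pics/m4_scene.png

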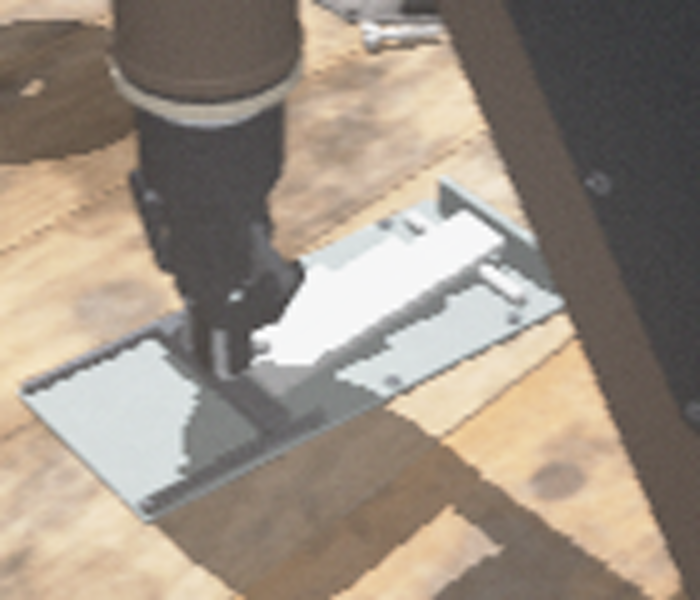

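>>> {"method": "arm_command", "body": {"targets": [{"x":-0.01,"y":-0.1,"z":0,"ax":0,"ay":0,"az":0},{"x":-0.03,"y":-0.2,"z":0,"ax":0,"ay":0,"az":0},{"x":-0.05,"y":-0.3,"z":0,"ax":0,"ay":0,"az":0},{"x":-0.06,"y":-0.4,"z":0,"ax":0,"ay":0,"az":0},{"x":-0.08,"y":-0.5,"z":0,"ax":0,"ay":0,"az":0},{"x":-0.09,"y":-0.6,"z":0,"ax":0,"ay":0,"az":0},{"x":-0.1,"y":-0.65,"z":0,"ax":0,"ay":0,"az":0},{"x":-0.1,"y":-0.65,"z":0,"ax":0,"ay":0,"az":0},{"x":-0.1,"y":-0.65,"z":0,"ax":0,"ay":0,"az":0},{"x":-0.1,"y":-0.65,"z":0,"ax":0,"ay":0,"az":0}]}}

```text
time_s: 29.32
eef_pos: [502.4, 26.4, 21.3]
tcp_rot: [-3.131, 0.244, 0.002]
force: [-5.4, 1.5, 9.6]
gripper_width: 19.0
```

```bash
python3 meas.py m5
```

```text
scene tray frame [-53.7 -12.5] [173.4  69. ] 6.8 px [297. 206.]
scene tray frame [-47.5  57.9] [106.9  41.6] 3.6 px [310. 218.]
scene tray frame [115.1  11.2] [101.6  86.6] 89.8 px [247. 234.]
top tray frame [-112.9  -16.3] [61.9 47.2] 89.9 px [320. 215.]
top tray frame [-67.6  -1.9] [36.7 46.5] 0.9 px [303. 212.]
29.4167 [502.46  26.42  21.28] [-3.1313e+00  2.4430e-01  1.5000e-03] [-5.31  0.71 10.4 ] 19.72442677169081
```

View pics/m5_scene.png

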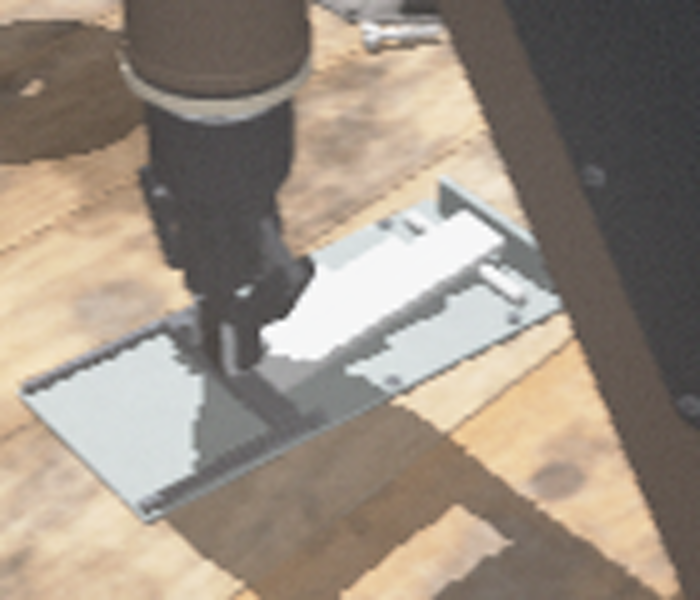

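>>> {"method": "arm_command", "body": {"targets": [{"x":-0.01,"y":-0.05,"z":0,"ax":0,"ay":0,"az":0},{"x":-0.015,"y":-0.1,"z":0,"ax":0,"ay":0,"az":0},{"x":-0.02,"y":-0.15,"z":0,"ax":0,"ay":0,"az":0},{"x":-0.03,"y":-0.2,"z":0,"ax":0,"ay":0,"az":0},{"x":-0.04,"y":-0.25,"z":0,"ax":0,"ay":0,"az":0},{"x":-0.05,"y":-0.3,"z":0,"ax":0,"ay":0,"az":0},{"x":-0.05,"y":-0.35,"z":0,"ax":0,"ay":0,"az":0},{"x":-0.05,"y":-0.35,"z":0,"ax":0,"ay":0,"az":0},{"x":-0.05,"y":-0.35,"z":0,"ax":0,"ay":0,"az":0},{"x":-0.05,"y":-0.35,"z":0,"ax":0,"ay":0,"az":0}]}}

```text
time_s: 30.25
eef_pos: [501.9, 23.1, 21.3]
tcp_rot: [-3.131, 0.244, 0.002]
force: [-5.5, 2.0, 9.2]
gripper_width: 19.8
```

```bash
python3 meas.py m6
```

```text
scene tray frame [-54.7 -12.2] [171.5  68.4] 7.0 px [297. 206.]
scene tray frame [-48.5  55.9] [104.7  41.2] 0.5 px [310. 218.]
scene tray frame [114.   11.2] [101.6  88.8] 89.8 px [248. 234.]
top tray frame [-112.9  -16. ] [62.6 47.2] 89.9 px [321. 215.]
top tray frame [-72.1  -2.2] [29.9 49.6] 8.0 px [304. 213.]
30.35 [501.91  23.05  21.32] [-3.1312e+00  2.4440e-01  1.6000e-03] [-5.83  2.4  10.63] 19.231824652192575
```

View pics/m6_scene.png

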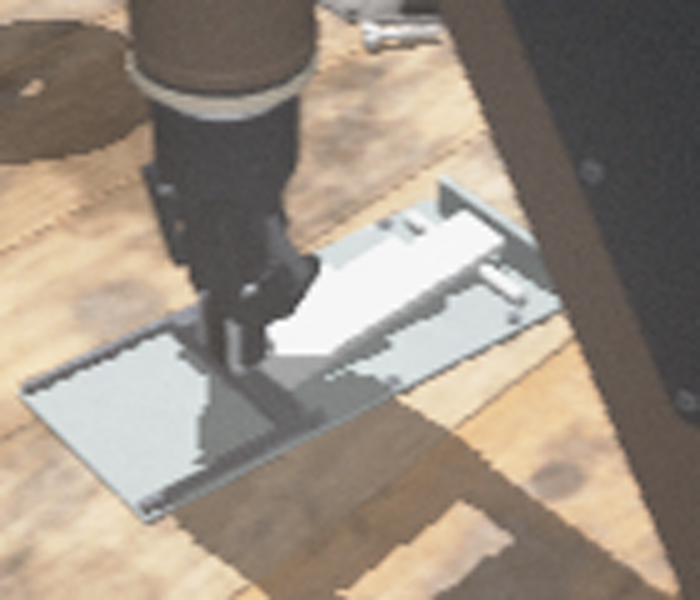

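>>> {"method": "arm_command", "body": {"targets": [{"x":0,"y":0,"z":0,"ax":0,"ay":0,"az":0},{"x":0,"y":0,"z":0,"ax":0,"ay":0,"az":0},{"x":0,"y":0,"z":0,"ax":0,"ay":0,"az":0},{"x":0,"y":0,"z":0.1,"ax":0,"ay":0,"az":0},{"x":0,"y":0,"z":0.6,"ax":0,"ay":0,"az":0},{"x":0,"y":0,"z":2,"ax":0,"ay":0,"az":0},{"x":0,"y":0,"z":5,"ax":0,"ay":0,"az":0},{"x":1,"y":2,"z":8,"ax":0,"ay":0,"az":0},{"x":2,"y":5.5,"z":9,"ax":0,"ay":0,"az":0},{"x":3,"y":9,"z":9,"ax":0,"ay":0,"az":0}], "fingers": 0.5}}

```text
time_s: 31.18
eef_pos: [535.0, 113.6, 114.6]
tcp_rot: [-3.13, 0.247, -0.008]
force: [1.2, -0.4, -0.2]
gripper_width: 42.6
```

>>> {"method": "arm_command", "body": {"targets": [{"x":0.5,"y":3.5,"z":0,"ax":0,"ay":0,"az":0},{"x":1,"y":7,"z":0,"ax":0,"ay":0,"az":0},{"x":1.5,"y":10.5,"z":0,"ax":0,"ay":0,"az":0},{"x":2,"y":14,"z":0,"ax":0,"ay":0,"az":0},{"x":2,"y":16,"z":0,"ax":0,"ay":0,"az":0},{"x":2,"y":17,"z":0,"ax":0,"ay":0,"az":0},{"x":2,"y":17,"z":0,"ax":0,"ay":0,"az":0},{"x":2,"y":17,"z":0,"ax":0,"ay":0,"az":0},{"x":2,"y":17,"z":0,"ax":0,"ay":0,"az":0},{"x":2,"y":17,"z":0,"ax":0,"ay":0,"az":0}]}}

```text
time_s: 32.02
eef_pos: [552.8, 281.6, 111.1]
tcp_rot: [-3.132, 0.246, 0.0]
force: [0.1, 0.1, -0.8]
gripper_width: 42.9
```

```bash
python3 meas.py m7; python3 - <<'E'
from h import *
d=snap("scene"); im=d["image"]; cv2.imwrite("pics/z.png",cv2.resize(im[160:270,200:340],None,fx=5.7,fy=5.4,interpolation=cv2.INTER_CUBIC))
E
```

```text
scene tray frame [-47.8  -9.2] [186.   81.8] 1.7 px [292. 208.]
scene tray frame [-29.2  60.8] [144.7  42.1] 5.2 px [304. 221.]
scene tray frame [113.3  10.9] [102.2  90.2] 89.8 px [251. 234.]
top tray frame [ 0.8 -5.8] [76.2 49.2] 0.1 px [278. 205.]
top tray frame [-112.9  -16. ] [62.6 47.2] 89.9 px [320. 215.]
top tray frame [-63.3  -2.4] [45.8 45.3] 88.6 px [301. 213.]
32.1167 [552.9  281.79 111.14] [-3.1313e+00  2.4610e-01 -2.0000e-04] [0.43 0.73 0.97] 42.517522595272446
```

View pics/z.png

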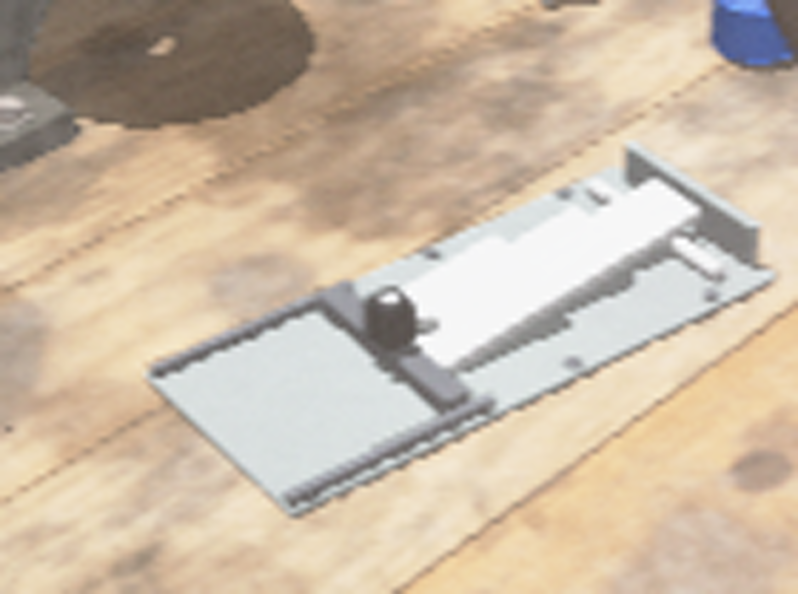

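View pics/m7_top.png

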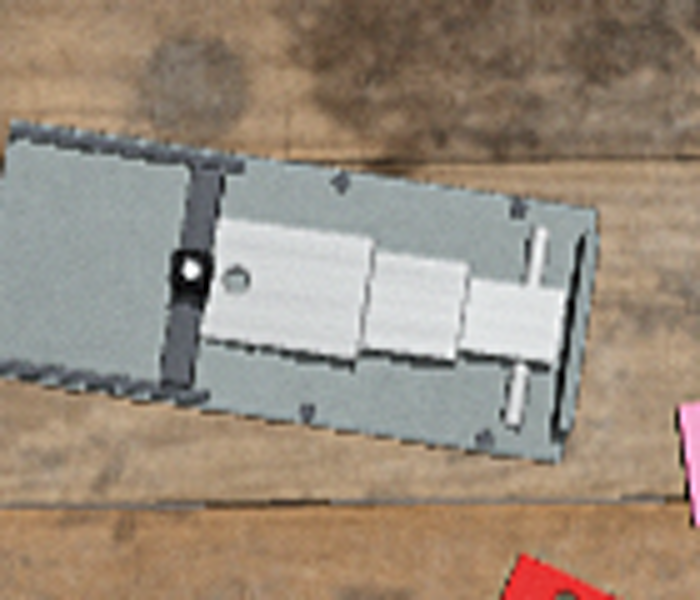

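```bash
python3 - <<'E'
from h import *
print(manip.close_job())
E
```

```text
the job is handed in; nothing more can be done
None
```

The three plates are fanned out down the middle of the tray and the keeper is against the foot of the widest. I handed the job in at about 32 s of the 72 s allowed; no verdict is reported.

- **Placing:** I gripped each plate across its width and set it down at about 9.5° of tilt, narrowest first. I aimed for tray x ≈ −98, −48 and +2 mm; each set-down showed as contact at the wrist.
- **Keeper:** I gripped the knob and slid it about 66 mm. The wrist force on contact was too small to tell from friction. The pictures before and after show the widest plate pushed about 2 mm towards the head, which is how I know the keeper reached it.
- **Last check:** the final pictures show the row in order, centred and in line with the tray. The narrowest plate's head is on the rest bar near the wall. By eye, the plates sit about 50 mm and 47 mm apart, no gap shows between the keeper and the widest plate's foot, and the gripper is clear.
- **Not measured:** I judged slopes from the tool tilt and the pictures. Colour segmentation did not separate the narrowest plate from the rest bar, so I took its position from the tool pose and the pictures. I did not re-measure the grease tin, bearing and bolt at the end, but no arm move went near them.
- **What went off plan:** one move fell about 4 mm short because of the speed limit, and I corrected it before gripping the middle plate.

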